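Refit the filter of the salon's air cleaner and lock it

ROBOT

A 6-joint arm with a two-finger parallel gripper is mounted at the origin on the work surface. World frame = base frame: x ahead of the robot, y to its left, z up, the work surface at z = 0. Lengths are in m, angles in degrees, forces in N, time in s.
With the tool pointing down it reaches from about 0.25 to 0.725 m from the base axis. Payload 9.7 kg.
Tool frame: the origin (TCP) lies midway between the tips of the shut fingers; the grasp point (between the pads) lies bot.grasp_offset behind it (bot.grasp_offset is the distance from the TCP to the grasp point, in m); x points along the fingers, y is the direction in which the jaws open and shut, and the axes are right-handed (so a half turn about x gives the same grasp; the last joint's range is limited). The gripper opens to 85 mm and grips with 20 to 120 N. Pads are 22 mm wide; open, the fingers measure 114 mm over their backs; the gripper's body (76 mm by 85 mm) begins 54 mm behind the grasp point. The pads swing forward as they close: fully open they stand 13 mm farther back than shut.
Start: joints at [-70.588, 4.979, 10.078, 95.1, 0, 90], TCP at [0.183, -0.519, 0.2] pointing down, gripper open.
Joint ranges: [-179.16, 179.16], [-48.56, 103.87], [-65.8, 70.77], [-126.05, 130.52], [-82.76, 87.17], [-180, 180]. Speed limits (degrees/s): [127.2, 127.2, 147.25, 180, 180, 180].

INTERFACE

Orientations are given as [roll, pitch, yaw] about the fixed x, y, z axes, in that order (R = Rz(yaw) Ry(pitch) Rx(roll)).
In Python, from workcell import status, camera, bot gives the robot as it stands.
- The arm moves only by the shell command python3 -m jog 'ROWS' [OPENING] [FORCE]. ROWS is text: rows parted by semicolons, each of 4 numbers parted by spaces: the shift along the tool's x, y, z in mm, then the turn about the tool's x in degrees. A call has exactly 8 rows; each row is the pose to reach, as a shift and turn from the pose commanded when the call began, along the tool's axes at that moment; what a row does not reach only later rows make up. A row lasts 1/8 s, in which the tool goes at most 62.5 mm and 10.7 degrees, less where a joint would pass 70% of its speed; a pose out of reach is approached as far as the arm can. A call with a gripper value outside its range is refused whole. OPENING is the opening, from 0 (shut) to 1 (fully open), set as the call begins (- or left out, the last holds). The fingers move at their own pace and stop on an object; FORCE is the grip in N (left out, the last holds). Time passes only in rows, so rows that repeat a pose let the fingers close, or fill a call up. It gives the time, the measured TCP pose, the force and the opening at its end, in the units of the state.
- status.get_obs(): the state, without advancing time (a new reading comes with each control period).
- camera(name): name is "scene" or "top"; returns a dict with "color" (420x560x3 uint8, red, green, blue), "vfov" (degrees; the focal length in pixels is half the picture's height over the tangent of half this angle, whatever the lens; pixels are square), "cx", "cy" (the principal point, pixels), "rvec" (rotation vector, rad) and "tvec" (3), from world to camera coordinates, as OpenCV has them. Camera axes: x right, y down, z forward; pixel columns grow to the right and rows downward; lengths in m; the calibration is good to about 2 mm. A picture is of the moment at which its call begins. There is no depth.
- bot.job_done(): hands the job in, once; it reports no verdict.
The state is a dict: "time": time; "q": joint angles; "qd": joint speeds; "joint_efforts": joint torques, N m; "ee_pos": TCP position; "tcp_rot": TCP orientation; "wrist_force": force on the tool from outside, world axes, zero at the start; "torque": the same for the moment, N m; "opening": finger opening in m.
Only numpy, scipy, OpenCV 4.12 (cv2) and the standard library are available. Lean on these libraries where they do the work, as an engineer would, in place of code of your own. Each camera call takes 0.05 s, during which the arm holds its last target. There are 200 camera calls.

TASK

Put the grey filter panel back into the bay of the air cleaner: hook its tongue under the lip with the other end raised, then swing that end down until the panel lies flat and fully home. Then take the key from its stand, put its blade in the slot of the cam lock and turn it clockwise to the stop so that the cam's tongue holds the panel down; leave the key standing in the slot. Leave everything else on the worktop where it is.

Things in the scene. Friction and masses are not known exactly. Their poses are not given: they have to be found in the camera images.
- housing: White bench-top air cleaner, fixed, level, 65 mm tall, yaw within 0.25 rad. Origin on the worktop under the place of the filter plate's centre; x points from the lip to the cam lock, z up. Case from x = -105 to +130, y = -78 to +78 mm. Open bay in its top with a lip at the -x end (see bay_floor, lip_edge); rim and the deck that carries the cam at z = 64 mm.
- bay_floor (a point): Point of the bay's floor where the seated filter's origin belongs: (0, 0, 46) mm in the housing's frame, same axes. The bay runs from an end wall at x = -94 mm (under the lip) to an end wall at x = +72 mm, y = -53.5 to +53.5 mm, 18 mm deep.
- lip_edge (a point): Middle of the lower free edge of the rigid lip: (-80, 0, 60) mm in the housing's frame. The lip overhangs the bay floor over its full width from x = -94 to -80 mm, 14 mm above the floor; it is 5 mm thick (top at z = 65 mm).
- cam (a joint): Slotted steel cam lock, upright axis at x = 98, y = 0 mm of the housing. 0: its tongue points to the housing's -y, clear of the bay; grows clockwise seen from above to a rigid stop at 1.571 rad, tongue to -x over the filter's free edge. Starts at 0.1 to 0.35; stays where left; takes 0.06 N m. Tongue 16 mm wide, reaches 38 mm from the axis, passes 2 mm above a seated filter.
- cam_slot (a point): Mouth of the slot, on the cam's axis, at the top of its 44 x 36 mm head (74 mm above the worktop). Slot 26 x 8 mm, 9 mm deep, edges chamfered 1.5 mm; its long way lies along the tongue: along the housing's y at joint 0, along its x at the stop. The point turns with the cam: its y axis is along the slot, the tongue to its -y.
- filter: Loose grey panel, 0.2 to 0.4 kg, lying flat, pleated side up, yaw within 0.35 rad. Plate 140 x 100 x 18 mm (x, y, z); origin: centre of its underside, z up. Rib handle and tongue: see its points. In place its axes match the housing's, with 4 mm of play in x and 3.5 mm each way in y. The tongue goes under the lip only with the +x end raised 10 to 20 degrees (18 is good).
- filter_tongue (a point): Middle of the lower edge of the tongue's tip: (-92, 0, 0) mm in the filter's frame. The tongue sticks out 22 mm from the plate's -x edge, 80 mm wide, 6 mm thick, flush with the underside.
- filter_handle (a point): Middle of the top of the rib handle that stands in the middle of the filter: (0, 0, 51) mm in the filter's frame. The rib is 12 mm thick along x, 60 mm long along y, from z = 18 to 51 mm.
- key: Loose key, 73 mm tall, 0.12 kg, upright in its stand. Origin: middle of the blade's lower edge, z up. Blade 22 (x) x 5 (y) mm, z = 0 to 8; flange 40 mm diameter, z = 8 to 12; shaft 14 mm; black paddle grip 42 (x) x 12 (y) mm, z = 35 to 73. In the slot the flange rests on the cam's head and keeps the key standing; the blade has about 0.14 rad of play each way.
- stand: Fixed wooden block 70 x 70 x 45 mm with a round 28 mm hole, 20 mm deep, in the middle of its top; the key's blade hangs in it, loose all round, flange on the block. Origin: centre of its underside.
- bottle_a: Loose bystander: white plastic bottle, 66 mm diameter, 190 mm tall; origin: centre of its underside.
- bottle_b: Loose bystander: white plastic bottle, 66 mm diameter, 190 mm tall; origin: centre of its underside.
- bowl: Loose bystander: small mixing bowl, 116 mm across, 50 mm tall; origin: centre of its underside.
- brush: Loose bystander: tint brush lying flat, 150 mm long; origin: about the middle of its handle-to-tip length, at its underside.
- jar: Loose bystander: lidded jar, 60 mm diameter, 60 mm tall; origin: centre of its underside.
- cup: Loose bystander: clear measuring cup, 72 mm across, 85 mm tall; origin: centre of its underside.
- clip_box: Loose bystander: closed hair-clip box 60 x 90 x 35 mm; origin: centre of its underside.
Not all that is in view belongs to the job. Of the things that look like the filter, the smaller one is meant.

How it is judged:
By the outcome, as a careful person would: the job done as asked, in the order asked, and still so for the second after the job is handed in, with the robot touching nothing.
It also fails if it takes over 61 s, if anything falls off the work surface, if the arm or the gripper's body presses on something with over 40 N, if the wrist force passes 120 N, or if a joint passes its speed limit or range.

## Working session

There is one attempt and no reset: what is moved stays moved. The work goes in short steps, Python scripts to look and compute and a shell command to move; the robot and the scene stay as the last step left them, time stands still between calls to the robot, and variables do not carry over. Pictures are saved under pics/ and viewed, about 8 in all and at most 12, crops included, and the job is handed in when it is done.

```bash
ls; mkdir -p pics; cat > h.py <<'E'
import numpy as np, cv2
from workcell import status, camera, bot
def snap(n,f):
    c=camera(n); cv2.imwrite('pics/'+f+'.png',c['color'][:,:,::-1]); np.save('pics/'+f+'.npy',{k:c[k] for k in c if k!='color'},allow_pickle=True); return c
def load(f): return np.load('pics/'+f+'.npy',allow_pickle=True).item()
def K(c):
    f=210/np.tan(np.radians(c['vfov'])/2); return np.array([[f,0,c['cx']],[0,f,c['cy']],[0,0,1.]])
def p2w(c,u,v,z):
    R=cv2.Rodrigues(np.array(c['rvec'],float))[0]; t=np.array(c['tvec'],float).ravel()
    d=R.T@np.linalg.solve(K(c),[u,v,1]); o=-R.T@t
    return o+d*(z-o[2])/d[2]
def w2p(c,P):
    return cv2.projectPoints(np.array(P,float).reshape(-1,1,3),np.array(c['rvec'],float),np.array(c['tvec'],float),K(c),None)[0].reshape(-1,2)
E
python3 - <<'E'
from h import *
for n in('top','scene'):
    c=snap(n,n+'0'); print({k:c[k] for k in c if k!='color'})
    im=cv2.imread(f'pics/{n}0.png'); cv2.imwrite(f'pics/{n}0b.png',cv2.resize(im,(800,600),interpolation=cv2.INTER_CUBIC))
print(status.get_obs(),bot.grasp_offset)
E
```

```text
pics
{'vfov': 45.399716910070374, 'cx': 281.64183532289434, 'cy': 201.38989271821444, 'rvec': array([ 2.13546095, -2.19279441,  0.08576977]), 'tvec': array([0.02698182, 0.563652  , 1.69613504])}
{'vfov': 53.441772223885486, 'cx': 285.9629550322679, 'cy': 212.40208810679877, 'rvec': array([ 2.46907961,  0.69861163, -0.21493391]), 'tvec': array([-0.46809003, -0.1787767 ,  1.33791055])}
{'time': 0.1, 'q': array([-7.05887199e+01,  5.00931735e+00,  1.00409551e+01,  9.50991469e+01,
        4.36304036e-05,  9.00012728e+01]), 'qd': array([-0.0039269 , -0.06054711,  0.09236237,  0.04060374, -0.06200012,
       -0.05564781]), 'joint_efforts': array([ 2.27722394e-04, -5.21558654e+01,  4.65654337e+01,  1.60969736e-02,
       -7.09746757e-06, -4.31899892e-06]), 'ee_pos': array([ 0.18271601, -0.51852364,  0.19965841]), 'tcp_rot': array([-90.03575678,  89.93249084, 109.37425045]), 'wrist_force': array([ 0.4610667 , -0.78680716,  0.04572897]), 'torque': array([-0.01046986, -0.01186547,  0.02648145]), 'opening': 0.08552900750596847} 0.0187
```

View pics/top0b.png

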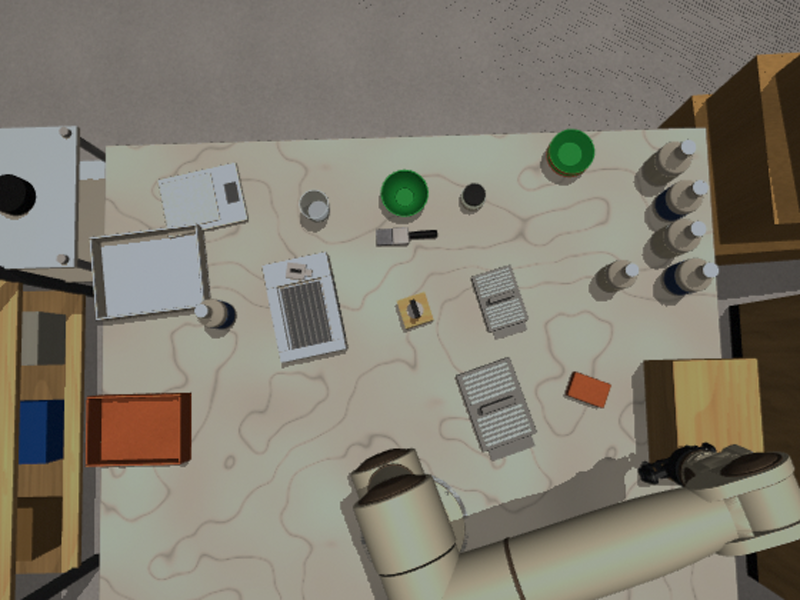

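View pics/scene0b.png

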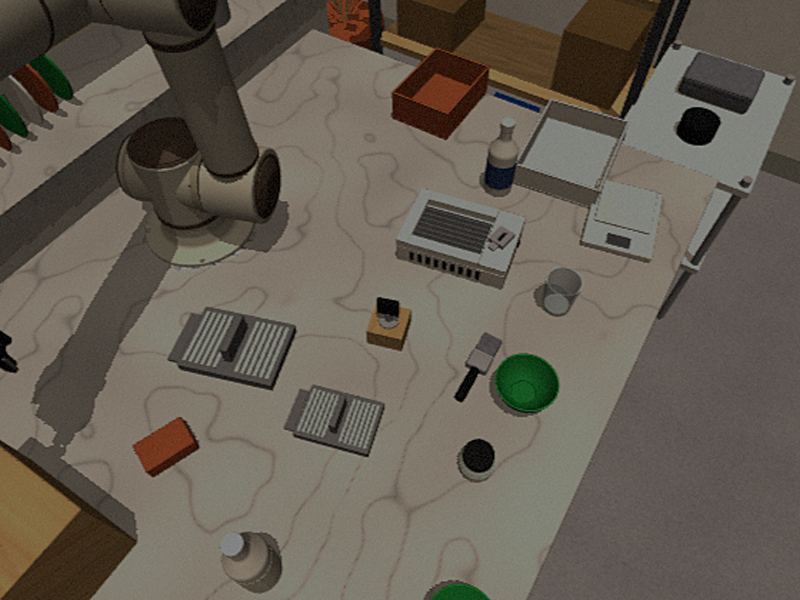

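```bash
python3 - <<'E'
import cv2,numpy as np
t=cv2.imread('pics/top0.png'); s=cv2.imread('pics/scene0.png')
g=lambda im,x,y,w,h,k:cv2.resize(im[y:y+h,x:x+w],None,fx=k,fy=k,interpolation=cv2.INTER_CUBIC)
cv2.imwrite('pics/c1.png',np.clip(1.4*np.hstack([g(t,178,170,72,90,5.5),g(t,320,175,72,90,5.5)]),0,255))
cv2.imwrite('pics/c2.png',np.clip(1.4*np.hstack([g(s,270,125,110,85,3.6),np.zeros((306,4,3)),g(s,195,205,110,85,3.6)]),0,255)) 
E
```

```text
[ WARN:0@0.067] global loadsave.cpp:1063 imwrite_ Unsupported depth image for selected encoder is fallbacked to CV_8U.
```

View pics/c1.png

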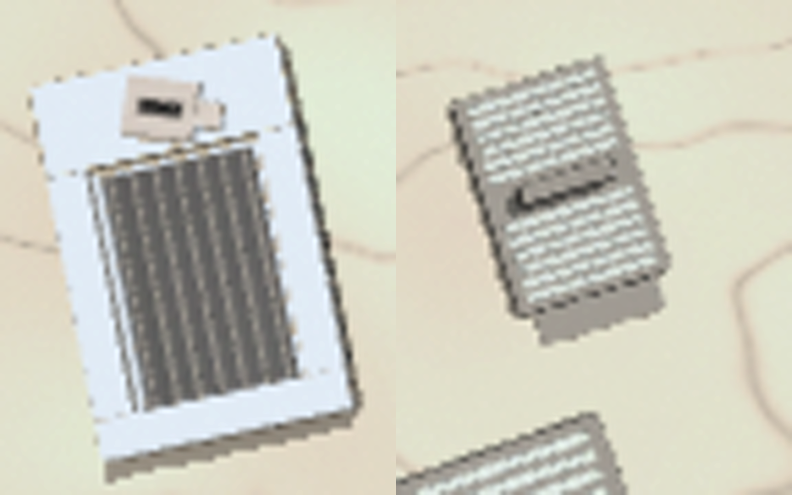

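View pics/c2.png

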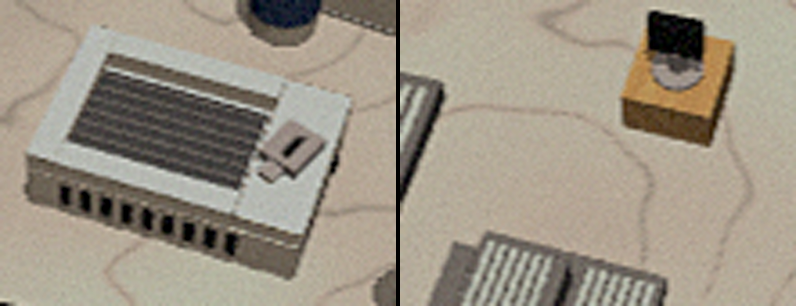

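```bash
python3 - <<'E'
import cv2,numpy as np
t=cv2.imread('pics/top0.png'); s=cv2.imread('pics/scene0.png')
g=lambda im,x,y,w,h,k:cv2.resize(im[y:y+h,x:x+w],None,fx=k,fy=k,interpolation=cv2.INTER_CUBIC)
cv2.imwrite('pics/c3.png',np.clip(1.4*np.vstack([np.hstack([g(t,270,198,40,40,8),g(s,250,202,44,40,8)]),g(s,195,262,84,35,8)]),0,255).astype(np.uint8))
E
```

```text
(no output)
```

View pics/c3.png

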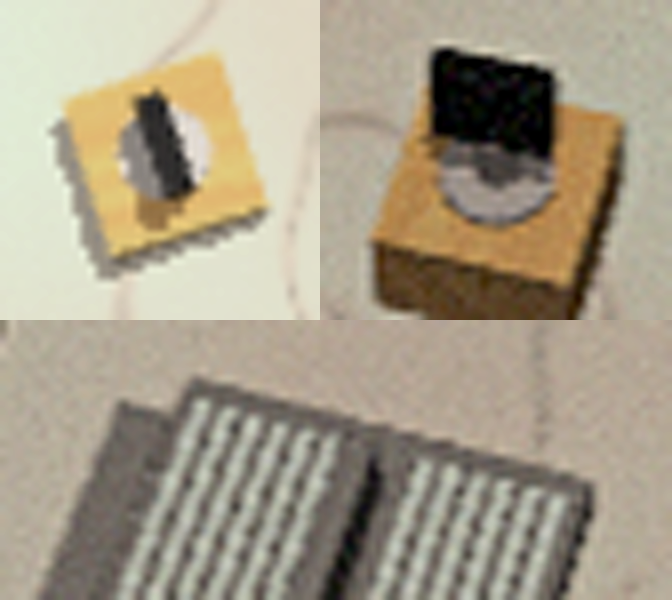

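```bash
cat > fit.py <<'E'
from h import *
from scipy.optimize import least_squares
C={'t':load('top0'),'s':load('scene0')}
def px(v,ox,oy,k,x0,y0,pts): return [(v,(x-x0+.5)/k-.5+ox,(y-y0+.5)/k-.5+oy,P) for x,y,P in pts]
def fit(name,obs,p0):
    def r(p):
        c,s=np.cos(p[2]),np.sin(p[2]); o=[]
        for v,u,w,P in obs:
            q=[p[0]+c*P[0]/1e3-s*P[1]/1e3,p[1]+s*P[0]/1e3+c*P[1]/1e3,P[2]/1e3]
            o+=list(w2p(C[v],q)[0]-[u,w])
        return np.array(o)
    s=least_squares(r,p0,loss='soft_l1',x_scale=[.01,.01,.1]); print(name,s.x.round(4),'deg',np.degrees(s.x[2]).round(2)); print(r(s.x).reshape(-1,2).round(1).tolist()); return s.x
if __name__=='__main__':
    for c,t in((C['t'],0),):
        H=p2w(c,213,216,.06);F=p2w(c,350,209,.02);S=p2w(c,290,217,.05)
    z=64
    H1=px('t',178,170,5.5,0,0,[(32,88,(130,78,z)),(275,38,(130,-78,z)),(357,408,(-105,-78,z)),(104,458,(-105,78,z))])
    H2=px('s',270,125,3.6,0,0,[(95,28,(-105,78,z)),(350,93,(130,78,z)),(28,158,(-105,-78,z)),(300,240,(130,-78,z))])
    h=fit('Ht',H1,[H[0],H[1],.1]);fit('Hs',H2,h);h=fit('H',H1+H2,h)
    F1=px('t',320,175,5.5,396,0,[(452,108,(70,50,18)),(600,58,(70,-50,18)),(665,270,(-70,-50,18)),(520,315,(-70,50,18)),(542,345,(-92,40,2)),(665,308,(-92,-40,4))])
    F2=px('s',195,262,8,0,320,[(195,380,(-70,50,18)),(590,485,(70,50,18)),(122,403,(-92,40,6))])
    f=fit('Ft',F1,[F[0],F[1],.1]);fit('F',F1+F2,f)
    S1=px('t',270,198,8,0,0,[(65,100,(35,35,45)),(217,55,(35,-35,45)),(268,207,(-35,-35,45)),(112,258,(-35,35,45))])
    S2=px('s',250,202,8,320,0,[(372,240,(-35,-35,45)),(575,285,(35,-35,45)),(622,118,(35,35,45))])
    s=fit('St',S1,[S[0],S[1],.1]);fit('S',S1+S2,s)
    zt=45-8+73
    K1=px('t',270,198,8,0,0,[(135,97,(21,6,zt)),(160,92,(21,-6,zt)),(194,190,(-21,-6,zt)),(168,198,(-21,6,zt))])
    K2=px('s',250,202,8,320,0,[(432,48,(-21,-6,zt)),(553,68,(21,-6,zt))])
    k=fit('Kt',K1,[s[0],s[1],.1]);fit('K',K1+K2,k)
    print('flange',p2w(C['t'],*px('t',270,198,8,0,0,[(165,151,0)])[0][1:3],.049))
    A=p2w(C['t'],*px('t',178,170,5.5,0,0,[(160,107,0)])[0][1:3],.074);B=p2w(C['t'],*px('t',178,170,5.5,0,0,[(223,115,0)])[0][1:3],.07)
    ax=h[:2]+.098*np.array([np.cos(h[2]),np.sin(h[2])]);print('slot',A,'cam axis',ax,'tongue tip',B,'dist',np.hypot(*(B-A)[:2]),'dir rel hous',np.degrees(np.arctan2(*(B[:2]-ax)[::-1])-h[2]))
E
python3 fit.py
```

```text
Ht [0.5106 0.2426 0.1868] deg 10.7
[[-0.4, -0.1], [0.6, -0.8], [-0.2, 0.1], [0.1, 0.9]]
Hs [0.5171 0.2407 0.1887] deg 10.81
[[-1.2, -0.2], [1.0, 1.7], [-0.8, -0.4], [0.9, -0.5]]
H [0.5136 0.2423 0.1905] deg 10.91
[[-0.4, -0.9], [0.5, -1.7], [-0.1, -0.9], [0.3, 0.0], [-1.9, -0.9], [0.1, 0.8], [-1.5, -1.2], [0.1, -1.4]]
Ft [ 0.5341 -0.2201  0.2788] deg 15.97
[[-0.5, -0.7], [0.2, -0.2], [1.2, -0.1], [-0.3, 0.5], [0.0, 0.4], [-0.2, 0.1]]
F [ 0.5367 -0.2214  0.2619] deg 15.01
[[0.1, -1.7], [0.9, -0.9], [1.3, -0.6], [-0.3, -0.4], [-0.1, -0.4], [-0.2, -0.3], [-1.3, -1.6], [-0.2, -0.8], [-0.7, -1.3]]
St [ 0.5089 -0.016   0.2774] deg 15.89
[[-0.4, 0.1], [0.3, -0.4], [0.2, 0.2], [-0.1, 0.1]]
S [ 0.5121 -0.0158  0.2956] deg 16.94
[[-0.6, -0.6], [-0.0, -1.5], [0.2, -0.9], [0.1, -0.8], [-0.8, -0.4], [-1.2, -0.4], [-0.5, -0.6]]
Kt [ 0.509  -0.0156  0.2923] deg 16.75
[[-0.1, 0.4], [0.3, -0.1], [0.1, -0.2], [-0.2, -0.0]]
K [ 0.5097 -0.0126  0.3141] deg 18.0
[[-1.1, 0.3], [-0.8, -0.3], [-0.7, -0.5], [-1.0, -0.2], [-1.6, 1.5], [-1.2, 2.2]]
flange [ 0.51022513 -0.01585056  0.049     ]
slot [0.60814725 0.26177448 0.074     ] cam axis [0.60985739 0.26085296] tongue tip [0.60265129 0.22388871 0.07      ] dist 0.03828233609888688 dir rel hous -111.94434593646255
```

```bash
cat > st.py <<'E'
from h import *
import sys
o=status.get_obs(); r=np.radians(o['tcp_rot'])
from scipy.spatial.transform import Rotation as Ro
R=Ro.from_euler('xyz',r).as_matrix(); p=o['ee_pos']
print('t',round(o['time'],2),'p',p.round(4),'psi(y)',np.degrees(np.arctan2(R[1,1],R[0,1])).round(2),'q',o['q'].round(1),'F',o['wrist_force'].round(1),'M',o['torque'].round(2),'op',round(o['opening'],4),'xdown',R[:,0].round(3))
if len(sys.argv)>1:  # target x y z psi
    a=list(map(float,sys.argv[1:])); d=R.T@(np.array(a[:3])-p)*1e3
    psi=np.degrees(np.arctan2(R[1,1],R[0,1])); print('shift',d.round(1),'turn',round(-((a[3]-psi+180)%360-180),2))
E
python3 -m jog '0 -20 -54 -10.7; 10 -40 -108 -21.4; 20 -61 -162 -32.1; 30 -82 -216 -42.8; 40 -103 -270 -53.5; 50 -124 -324 -64.2; 60 -144 -378 -74.9; 60 -164 -432 -85.6' 1 60
python3 st.py 0.536 -0.2205 0.13 105.5
```

```text
time: 1.1
ee_pos: [0.5365, -0.2188, 0.1391]
tcp_rot: [-124.6, 89.9, 160.8]
wrist_force: [-0.6, -1.0, 0.7]
opening: 0.0855
t 1.1 p [ 0.5365 -0.2188  0.1391] psi(y) 15.37 q [-22.2   8.3   6.9  88.7  -0.   52.4] F [-0.6 -1.   0.7] M [-0.04 -0.04 -0.04] op 0.0855 xdown [-0.002  0.001 -1.   ]
shift [ 9.1 -0.9  1.5] turn -90.13
```

```bash

python3 -m jog '5 -0.5 1 -10.7; 15 -1 1.5 -21.4; 25 -1 1.5 -32.1; 35 -1 1.5 -42.8; 45 -1 1.5 -53.5; 55 -1 1.5 -64.2; 64 -1 1.5 -74.9; 64 -1 1.5 -85.6'
python3 -m jog '0 0 0 -4.5; 0 0 0 -4.5; 0 0 0 -4.5; 0 0 0 -4.5;0 0 0 -4.5; 0 0 0 -4.5; 0 0 0 -4.5; 0 0 0 -4.5'
python3 - <<'E'
from h import *
import cv2
for n in('top','scene'): snap(n,n+'1')
t=cv2.imread('pics/top1.png'); s=cv2.imread('pics/scene1.png')
g=lambda im,x,y,w,h,k:cv2.resize(im[y:y+h,x:x+w],None,fx=k,fy=k,interpolation=cv2.INTER_CUBIC)
cv2.imwrite('pics/c4.png',np.clip(1.4*np.hstack([g(t,310,165,80,100,5),g(s,190,230,80,100,5)]),0,255).astype(np.uint8))
E
python3 st.py 0.536 -0.2205 0.019 105.5
```

```text
time: 2.1
ee_pos: [0.5345, -0.2219, 0.0749]
tcp_rot: [146.2, 89.9, 157.2]
wrist_force: [0.2, -0.5, 0.4]
opening: 0.0852
time: 3.1
ee_pos: [0.5351, -0.2222, 0.0763]
tcp_rot: [34.6, 90.0, 49.7]
wrist_force: [0.3, -0.2, 0.1]
opening: 0.0853
t 3.2 p [ 0.5352 -0.2222  0.0763] psi(y) 105.11 q [-22.5   8.3   0.   81.7   0.  -37.7] F [-0.1 -0.4  0.1] M [ 0.    0.   -0.01] op 0.0856 xdown [-0.  0. -1.]
shift [57.3  1.4  1.3] turn -0.39
```

View pics/c4.png

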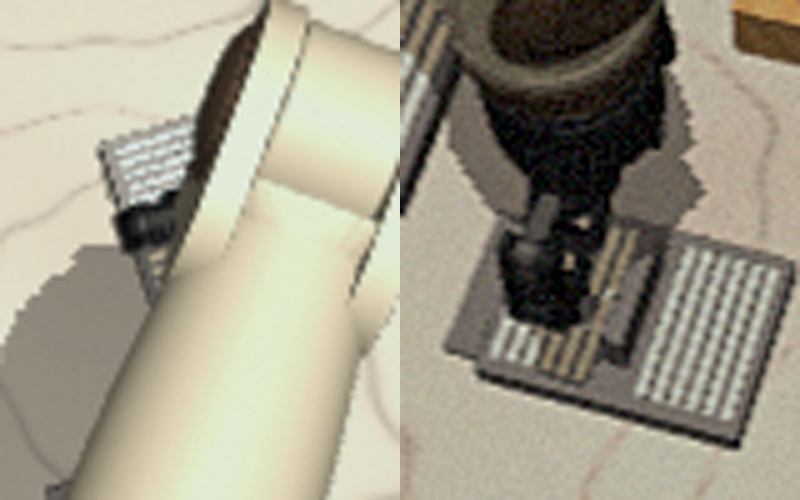

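```bash
python3 - <<'E'
from h import *
s=load('scene1');t=load('top1')
p=np.array([.5352,-.2222]);a=np.radians(105.1);y=np.array([np.cos(a),np.sin(a)]);x=np.array([y[1],-y[0]])
f=lambda c,q,z:w2p(c,[*q,z])[0].round(1)
for off in(43,57):
  for w in(-11,11):
    u=f(s,p-y*off/1e3+x*w/1e3,.0893); print(off,w,'scene',u,'crop',((u-[190,230])*5+[400,0]).round(0))
for off in(43,57):
  for w in(-11,11):
    u=f(t,p+y*off/1e3+x*w/1e3,.0893); print(off,w,'top',u,'crop',((u-[310,165])*5).round(0))
# rib corners scene from the fits
for F in((.5341,-.2201,.2788),(.5367,-.2214,.2619)):
  c_,s_=np.cos(F[2]),np.sin(F[2])
  for P in((-6,-30,51),(6,-30,51),(6,30,51),(70,-50,18),(70,50,18),(-92,-40,3)):
    q=[F[0]+(c_*P[0]-s_*P[1])/1e3,F[1]+(s_*P[0]+c_*P[1])/1e3]
    print(P,((f(s,q,P[2]/1e3)-[190,230])*5+[400,0]).round(0))
E
```

```text
43 -11 scene [221.3 294.6] crop [556. 323.]
43 11 scene [230.1 297.1] crop [600. 336.]
57 -11 scene [219.1 300. ] crop [546. 350.]
57 11 scene [228.  302.6] crop [590. 363.]
43 -11 top [341.  213.3] crop [155. 242.]
43 11 top [339.1 206.9] crop [146. 210.]
57 -11 top [337.  214.5] crop [135. 248.]
57 11 top [335.  208.2] crop [125. 216.]
(-6, -30, 51) [588. 328.]
(6, -30, 51) [611. 334.]
(6, 30, 51) [652. 227.]
(70, -50, 18) [728. 431.]
(70, 50, 18) [787. 251.]
(-92, -40, 3) [434. 340.]
(-6, -30, 51) [590. 333.]
(6, -30, 51) [612. 339.]
(6, 30, 51) [655. 232.]
(70, -50, 18) [728. 438.]
(70, 50, 18) [791. 257.]
(-92, -40, 3) [437. 342.]
```

```bash

python3 -m jog '10 1 0.5 -0.4; 20 1 0.5 -0.4; 30 1 0.5 -0.4; 40 1 0.5 -0.4; 46 1 0.5 -0.4; 46 1 0.5 -0.4; 46 1 0.5 -0.4; 46 1 0.5 -0.4'
python3 - <<'E'
from h import *
snap('scene','scene2'); s=cv2.imread('pics/scene2.png')
g=lambda im,x,y,w,h,k:cv2.resize(im[y:y+h,x:x+w],None,fx=k,fy=k,interpolation=cv2.INTER_CUBIC)
cv2.imwrite('pics/c5.png',np.clip(1.9*g(s,190,245,90,75,8).astype(float),0,255).astype(np.uint8))
E
python3 st.py 0.536 -0.2205 0.019 105.5
```

```text
time: 4.2
ee_pos: [0.5356, -0.2212, 0.0307]
tcp_rot: [-37.1, 90.0, -21.6]
wrist_force: [0.6, 0.7, -0.6]
opening: 0.0853
t 4.25 p [ 0.5356 -0.2212  0.0307] psi(y) 105.51 q [-22.4   9.   -4.2  76.7   0.  -37.9] F [ 0.1  0.  -0.7] M [ 0.03 -0.01  0.01] op 0.0852 xdown [ 0.001 -0.    -1.   ]
shift [11.7  0.6  0.5] turn 0.01
```

View pics/c5.png

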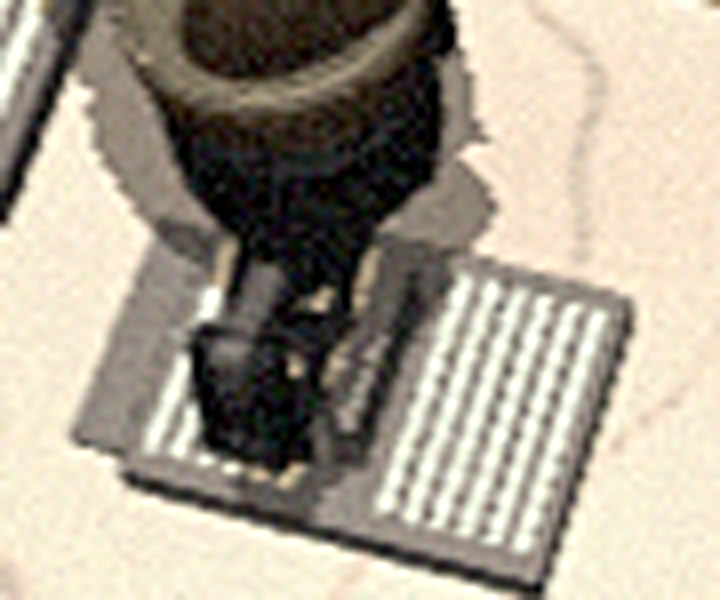

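```bash
python3 - <<'E'
from h import *
import fit
fit.C['s2']=load('scene2'); s=fit.C['s2']
P=fit.px('s2',190,245,8,0,0,[(635,297,(70,50,18)),(545,575,(70,-50,18)),(127,470,(-70,-50,18)),(75,437,(-92,-40,6)),(158,238,(-92,40,6))])
F=fit.fit('Fs',P,[.536,-.22,.27])
cr=lambda q,z:((w2p(s,[*q,z])[0]-[190,245]+.5)*8-.5).round(0)
p=np.array([.5356,-.2212]);a=np.radians(105.5);y=np.array([np.cos(a),np.sin(a)]);x=np.array([y[1],-y[0]])
for z in(.0437,.060):
 for off in(43,57):
  for w in(-11,11): print(z,off,w,cr(p-y*off/1e3+x*w/1e3,z))
c_,s_=np.cos(F[2]),np.sin(F[2])
for P in((-6,-30,51),(6,-30,51),(6,30,51),(6,-30,18),(6,30,18)):
    print(P,cr([F[0]+(c_*P[0]-s_*P[1])/1e3,F[1]+(s_*P[0]+c_*P[1])/1e3],P[2]/1e3))
E
```

```text
Fs [ 0.5407 -0.2204  0.2978] deg 17.06
[[0.4, -0.8], [0.5, 0.8], [-0.9, 0.3], [-0.4, 0.5], [0.3, -2.3]]
0.0437 43 -11 [278. 458.]
0.0437 43 11 [345. 477.]
0.0437 57 -11 [261. 500.]
0.0437 57 11 [329. 519.]
0.06 43 -11 [271. 437.]
0.06 43 11 [340. 456.]
0.06 57 -11 [254. 480.]
0.06 57 11 [323. 499.]
(-6, -30, 51) [323. 421.]
(6, -30, 51) [360. 431.]
(6, 30, 51) [421. 256.]
(6, -30, 18) [371. 471.]
(6, 30, 18) [430. 300.]
```

```bash
python3 - <<'E'
from h import *
s=load('scene2')
cr=lambda q,z:((w2p(s,[*q,z])[0]-[190,245]+.5)*8-.5).round(0)
p=np.array([.5356,-.2212])
a=np.radians(105.5);y=np.array([np.cos(a),np.sin(a)]);x=np.array([y[1],-y[0]])
for z in(.0437,.103,.13,.16,.2): print(z,cr(p,z))
for i in(-1,1):
  for j in(-1,1):
    for z in(.103,):print(i,j,z,cr(p+x*i*.038+y*j*.0425,z),cr(p+y*i*.038+x*j*.0425,z))
im=cv2.imread('pics/scene2.png').max(axis=2)
for v in range(255,275,2): print(v,im[v,205:255].tolist())
t=cv2.imread('pics/scene2.png'); cv2.imwrite('pics/c6.png',np.clip(3.5*cv2.resize(t[195:320,160:290],None,fx=4.8,fy=4.8,interpolation=cv2.INTER_CUBIC).astype(float),0,255).astype(np.uint8))
E
```

```text
0.0437 [360. 341.]
0.103 [339. 260.]
0.13 [329. 220.]
0.16 [317. 173.]
0.2 [300. 107.]
-1 -1 0.103 [166. 355.] [158. 337.]
-1 1 0.103 [270. 105.] [432. 413.]
1 -1 0.103 [412. 423.] [251. 114.]
1 1 0.103 [506. 167.] [516. 184.]
255 [81, 84, 60, 27, 44, 53, 62, 80, 72, 63, 69, 75, 79, 69, 60, 64, 53, 57, 56, 66, 62, 50, 59, 74, 77, 88, 75, 67, 48, 38, 32, 31, 24, 3, 22, 19, 19, 8, 13, 1, 65, 78, 82, 67, 114, 135, 135, 131, 131, 133]
257 [79, 77, 87, 66, 31, 18, 25, 37, 57, 57, 52, 55, 64, 61, 79, 91, 86, 85, 89, 84, 69, 68, 54, 58, 57, 50, 42, 20, 30, 28, 21, 27, 18, 12, 17, 26, 4, 19, 3, 4, 66, 85, 77, 68, 117, 133, 136, 133, 130, 135]
259 [78, 82, 80, 84, 63, 36, 10, 28, 13, 25, 38, 30, 28, 30, 40, 45, 44, 34, 31, 38, 36, 26, 23, 35, 34, 25, 14, 22, 27, 18, 9, 21, 23, 13, 9, 15, 16, 0, 12, 0, 45, 67, 78, 69, 117, 132, 133, 134, 134, 131]
261 [79, 79, 79, 82, 87, 54, 2, 6, 10, 7, 19, 21, 17, 21, 13, 11, 24, 17, 35, 25, 24, 14, 25, 30, 22, 33, 15, 24, 30, 30, 8, 8, 25, 21, 6, 0, 17, 8, 4, 5, 61, 78, 80, 70, 69, 107, 138, 135, 128, 135]
263 [79, 81, 82, 79, 82, 72, 45, 7, 2, 20, 15, 19,
[... 456 characters left out ...]
0, 15, 8, 11, 15, 20, 4, 18, 24, 8, 9, 10, 53, 81, 77, 72, 75, 68, 107, 134, 136, 125, 132]
269 [108, 79, 76, 80, 77, 76, 84, 80, 70, 30, 13, 10, 0, 2, 17, 11, 18, 0, 6, 20, 0, 9, 16, 11, 15, 1, 11, 6, 13, 17, 14, 26, 1, 7, 9, 1, 47, 80, 84, 80, 76, 70, 76, 75, 74, 68, 108, 134, 137, 127]
271 [136, 109, 76, 73, 80, 80, 75, 84, 82, 86, 62, 16, 0, 4, 0, 15, 12, 12, 16, 23, 5, 13, 10, 14, 15, 21, 18, 24, 18, 9, 11, 9, 9, 13, 39, 63, 78, 75, 72, 82, 77, 75, 75, 75, 76, 76, 68, 112, 132, 132]
273 [132, 137, 135, 115, 57, 42, 40, 47, 46, 49, 69, 70, 43, 13, 0, 18, 0, 23, 9, 15, 6, 24, 23, 14, 11, 11, 9, 16, 11, 15, 12, 20, 66, 82, 81, 76, 76, 78, 77, 77, 73, 73, 77, 79, 73, 72, 112, 136, 132, 131]
```

View pics/c6.png

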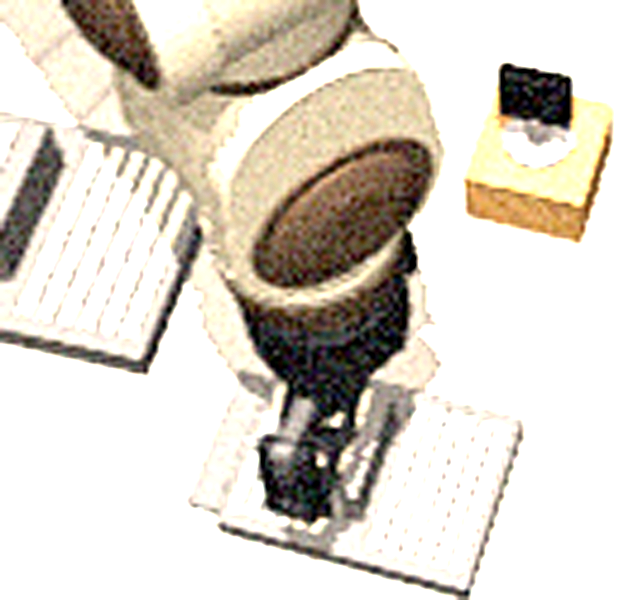

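```bash
python3 - <<'E'
from h import *
for n in('scene0','top0','scene2'):
    c=load(n);R=cv2.Rodrigues(c['rvec'])[0];print(n,'cam',(-R.T@c['tvec']).round(3),'origin at 800-scale',w2p(c,[0,0,0])[0]*800/560)
    print('base circle r.09:',[(w2p(c,[.09*np.cos(a),.09*np.sin(a),0])[0]*800/560).round(0).tolist() for a in np.arange(0,6.2,np.pi/2)])
    print('tcp0',w2p(c,[.183,-.519,.2])[0]*800/560, w2p(c,[.183,-.519,.32])[0]*800/560)
import fit
for nm,o in(('S',fit.px('s',250,202,8,320,0,[(372,240,(-35,-35,45)),(575,285,(35,-35,45)),(622,118,(35,35,45))])),):fit.fit('Ss',o,[.51,-.016,.28])
E
```

```text
scene0 cam [ 0.869 -0.514  1.011] origin at 800-scale [200.01828025 223.79947592]
base circle r.09: [[231.0, 240.0], [227.0, 199.0], [171.0, 208.0], [171.0, 250.0]]
tcp0 [  9.10774243 410.63382059] [-42.59545409 372.97956443]
top0 cam [ 0.399 -0.014  1.742] origin at 800-scale [413.75422378 526.02924909]
base circle r.09: [[413.0, 487.0], [376.0, 527.0], [415.0, 565.0], [452.0, 525.0]]
tcp0 [658.17755472 453.50629684] [679.09133166 461.85669563]
scene2 cam [ 0.869 -0.514  1.011] origin at 800-scale [200.01828025 223.79947592]
base circle r.09: [[231.0, 240.0], [227.0, 199.0], [171.0, 208.0], [171.0, 250.0]]
tcp0 [  9.10774243 410.63382059] [-42.59545409 372.97956443]
Ss [ 0.5148 -0.0158  0.3043] deg 17.43
[[0.1, 0.2], [-0.3, 0.0], [0.2, -0.3]]
```

```bash

python3 -m jog '0 0 2 10.7; 0 0 2 21.4; 0 0 2 32.1; 0 0 2 42.8; 0 0 2 53.5; 2 0 2 64.2; 4 0 2 74.9; 6 0 2 85.6'
python3 -m jog '0 0 0 4.4; 0 0 0 4.4; 0 0 0 4.4; 0 0 0 4.4; 0 0 0 4.4; 0 0 0 4.4; 0 0 0 4.4; 0 0 0 4.4' 0.05 20
python3 st.py
```

```text
time: 5.25
ee_pos: [0.5374, -0.2206, 0.0245]
tcp_rot: [49.5, 90.0, -20.9]
wrist_force: [-0.7, -0.6, -0.5]
opening: 0.0853
time: 6.25
ee_pos: [0.5373, -0.2205, 0.0243]
tcp_rot: [-126.0, 90.0, 159.5]
wrist_force: [0.1, 0.3, -0.2]
opening: 0.0042
t 6.25 p [ 0.5373 -0.2205  0.0243] psi(y) 15.52 q [-22.3   9.4  -4.5  76.1  -0.   52.2] F [ 0.1  0.3 -0.2] M [ 0.02  0.01 -0.06] op 0.0042 xdown [-0.  0. -1.]
```

```bash

python3 - <<'E'
from h import *
snap('scene','scene3');snap('top','top3'); s=cv2.imread('pics/scene3.png');t=cv2.imread('pics/top3.png')
g=lambda im,x,y,w,h,k:cv2.resize(im[y:y+h,x:x+w],None,fx=k,fy=k,interpolation=cv2.INTER_CUBIC)
cv2.imwrite('pics/c7.png',np.clip(2*np.hstack([g(s,190,245,100,80,5),g(t,310,165,60,80,5)]).astype(float),0,255).astype(np.uint8))
E
```

```text
(no output)
```

View pics/c7.png

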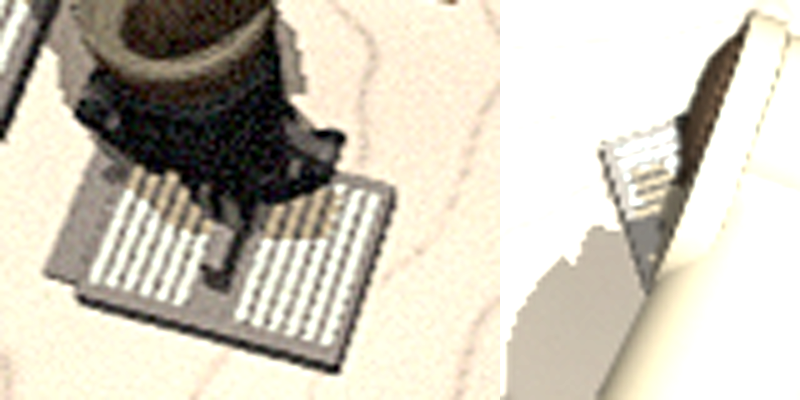

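```bash

python3 -m jog '0.3 0 0 0; 0.6 0 0 0; 0.9 0 0 0; 1.2 0 0 0; 1.5 0 0 0; 1.5 0 0 0; 1.5 0 0 0; 1.5 0 0 0'
python3 st.py
python3 - <<'E'
from h import *
s=cv2.imread('pics/scene3.png')
# gray dump around finger tips
g=cv2.cvtColor(s,cv2.COLOR_BGR2GRAY)
for v in range(280,306): print(v,' '.join('%3d'%k for k in g[v,225:250]))
E
```

```text
time: 7.35
ee_pos: [0.5373, -0.2206, 0.0228]
tcp_rot: [-3.6, 90.0, -78.1]
wrist_force: [0.2, -0.2, 0.3]
opening: 0.0042
t 7.35 p [ 0.5373 -0.2206  0.0228] psi(y) 15.51 q [-22.3   9.4  -4.7  75.9  -0.   52.2] F [ 0.2 -0.2  0.3] M [-0.   -0.02  0.01] op 0.0042 xdown [ 0. -0. -1.]
280  72   6   0   7   7   0  11   1   0  10   1   0   3   0   8  11  15  20  31  25  16   5  22  31  32
281  60  15   9  17   9  18  17  16   3   1  10  16   0  11  13   7  13  30  15   4  17  14  15   1   1
282  56  66  37   2   0  51  49  13   6   8   0  17   0   0  15  13  10   3   0  15  10   9   5   5  23
283  65  98  80  13  21  42  38  10   0   1  25   1   1   7  10   5  11  15   4   4   6  13   7   0   0
284  78 105  70  11  17  44  27   0   6  31  23  16   7  11  11   0  14   4   1   7   6   6   8  12  43
285  82  87  64  42  24  33  37   8   3  29  40  31  15   4   6   0  19  27   5  18  17  31  34  73 100
286  99  73  54  85  77  38  33  19   0  22  48  47  31   7   6   8  33  52  45  53  95  90  54  67  96
287  91  65  58  90  93  54  47  26   0  24  44  49  39   3  10  20  40  52  42  72  94  78  
[... 1182 characters left out ...]
  28  33  29  24  10  33  58  79  86 123 128  87  77 123 128  92  93 132 110
300  83  97 130 118  84  56  25  25  21  29  28  50  78  72 101 131 103  65  97 131 113  80 122 140 104
301  84 121 133  94  72  60  29  28  34  32  15  61  81  71 118 144 111  85 122 125  90  90 127 127  89
302 100 130 115  80  78  83  61  34  30  28  34  61  77  82 122 126  88  91 127 119  80  95 126 111  83
303 113 142 114  79  73  80  81  81  65  51  49  76  70  96 133 101  58 115 142 109  81 121 126  87  76
304 125 132  98  72  76  79  77  78  78  85  81  77  72 115 145 102  74 120 127  88  97 134 132  95  94
305 135 104  64  74  79  76  81  80  77  80  76  74  80 121 131  90  97 129 112  68  94 130 111  80 121
```

```bash

python3 -m jog '-4 0 0 0; -8 0 0 0; -12 0 0 0; -15 0 0 0; -15 0 0 0; -15 0 0 0; -15 0 0 0; -15 0 0 0'
python3 st.py
python3 - <<'E'
from h import *
snap('scene','scene4'); s=cv2.imread('pics/scene4.png')
g=cv2.cvtColor(s,cv2.COLOR_BGR2GRAY);h=cv2.cvtColor(cv2.imread('pics/scene3.png'),cv2.COLOR_BGR2GRAY)
d=cv2.absdiff(g,h).astype(int); print('plate front edge diff',d[300:320,225:265].mean(), d[292:305,228:242].mean())
for v in range(276,304): print(v,' '.join('%3d'%k for k in g[v,225:250]))
E
```

```text
time: 8.35
ee_pos: [0.5372, -0.2205, 0.0377]
tcp_rot: [-130.1, 90.0, 155.4]
wrist_force: [-0.2, -0.1, -0.4]
opening: 0.0043
t 8.35 p [ 0.5372 -0.2205  0.0377] psi(y) 15.51 q [-22.3   9.1  -3.4  77.5   0.   52.2] F [-0.2 -0.1 -0.4] M [-0.03 -0.04 -0.02] op 0.0043 xdown [-0.  0. -1.]
plate front edge diff 2.88625 3.2967032967032965
276   9   1   4   2   5  15  21   2  18   2   1   8   2   9  15   6   6   7   5  10   7   1  49  56  30
277   0   0  16   1   0   0   5   4  15   0   3   0   1   7  29   6  18  13  22  10   2  22  40  40  23
278  39  10   6   0   1  13  11   6  10   9   6  16   4  10   7  21  18  25  22  17  14   7  10  26  23
279  73   7  12   4  21  31  23  15   0   4   7  13   2  10   1  15  19  21   7  23   4   7   0   2  10
280  79  42  19  10  37  34  19   4   3   4   3   9  16  14   3   6   0   6   2   8  10   0  16   6   0
281  62  78  60  11  37  29   5   4  10   7   6   4   8   8   1   3  15   6   1  16  11   1   8   9  13
282  54  84  67   7  36  35  23   0  31  42  19   6  11   2   8   6   8   7  25   1   2  12  47  37  49
283  72  97  78  31  32  41  12   0   3 
[... 1443 characters left out ...]
  75  82  80  63  11  16  49  77  74  84 120 127  94  97 128 116  81 116 145
298 117  71 114 143  97  19  33  64  73  51  24  22  58  82  74  98 130 112  91 114 129  92  77 122 127
299 107  76 122 129  96  61  36  21  30  18  19  31  64  79  87 123 128  85  78 117 131  94  92 130 114
300  87  98 136 112  79  51  29  34  33  31  22  52  74  74 101 132 103  64  99 130 113  81 121 140 104
301  82 119 128  93  82  59  31  29  28  36  26  59  77  73 114 139 115  84 121 130  94  89 126 126  88
302  99 135 117  79  80  80  60  34  35  30  34  68  80  83 124 122  85  99 128 121  80  99 132 110  78
303 113 144 115  79  75  84  80  76  64  47  51  76  72  94 136 104  58 117 141 111  82 119 129  89  74
```

```bash

python3 -m jog '6 0 0 0; 12 0 0 0; 15 0 0 0; 15.7 0 0 0; 16.4 0 0 0; 17 0 0 0; 17 0 0 0; 17 0 0 0'
python3 st.py
```

```text
time: 9.4
ee_pos: [0.5373, -0.2206, 0.0209]
tcp_rot: [57.9, 90.0, -16.6]
wrist_force: [-0.1, 0.6, 0.2]
opening: 0.004
t 9.4 p [ 0.5373 -0.2206  0.0209] psi(y) 15.51 q [-22.3   9.5  -4.8  75.7   0.   52.2] F [-0.1  0.6  0.2] M [-0.02  0.02  0.03] op 0.004 xdown [ 0. -0. -1.]
```

```bash

python3 -m jog '0.5 0 0 0; 1 0 0 0; 1.5 0 0 0; 2 0 0 0; 2.5 0 0 0; 3 0 0 0; 3 0 0 0; 3 0 0 0'
python3 st.py
```

```text
time: 10.4
ee_pos: [0.5375, -0.2206, 0.0201]
tcp_rot: [53.6, 89.9, -20.9]
wrist_force: [-7.5, 3.5, 17.1]
opening: 0.0046
t 10.4 p [ 0.5375 -0.2206  0.0201] psi(y) 15.51 q [-22.3   9.4  -5.   75.5   0.   52.2] F [-7.5  3.5 17.1] M [0.61 1.49 0.01] op 0.0046 xdown [ 0.002 -0.001 -1.   ]
```

```bash

python3 -m jog '-5 0 0 0; -5 0 0 0; -5 0 0 0; 0 0 0 0; 5 0 0 0; 10 0 0 0; 14 0 0 0; 14 0 0 0' 1
python3 st.py
python3 -m jog '0 0 0 0; 0 0 0 0; 0 0 0 0; 0 0 0 0; 0 0 0 0; 0 0 0 0; 0 0 0 0; 0 0 0 0' 0.03 20
python3 st.py
```

```text
time: 11.4
ee_pos: [0.5371, -0.2205, 0.0034]
tcp_rot: [-127.2, 90.0, 158.3]
wrist_force: [0.4, 0.7, -0.4]
opening: 0.0851
t 11.4 p [ 0.5371 -0.2205  0.0034] psi(y) 15.51 q [-22.3  10.   -6.3  73.8  -0.   52.2] F [ 0.4  0.7 -0.4] M [-0.04 -0.03  0.01] op 0.0851 xdown [-0.001  0.    -1.   ]
time: 12.4
ee_pos: [0.5373, -0.2206, 0.004]
tcp_rot: [3.0, 90.0, -71.5]
wrist_force: [-2.0, -1.2, 3.6]
opening: 0.0111
t 12.4 p [ 0.5373 -0.2206  0.004 ] psi(y) 15.51 q [-22.3   9.9  -6.2  73.9  -0.   52.2] F [-2.  -1.2  3.6] M [-0.07  0.4   0.06] op 0.0111 xdown [ 0. -0. -1.]
```

```bash

python3 -m jog '0 0 0 0; 0 0 0 0; 0 0 0 0; 0 0 0 0; 4 0 0 -10.7; 8 0 0 -21.4; 12 0 0 -32.1; 15 0 0 -42.8' 1
python3 st.py
python3 -m jog '0 0 0 -10.7; 0 0 0 -21.4; 0 0 0 -32.1; 0 0 0 -42.8; 0 0 0 -47.2; 0 0 0 -47.2; 0 0 0 -47.2; 0 0 0 -47.2' 
python3 st.py
python3 -m jog '0 0 0 0; 0 0 0 0; 0 0 0 0; 0 0 0 0; 0 0 0 0; 0 0 0 0; 0 0 0 0; 0 0 0 0' 0.4 60
python3 st.py
```

```text
time: 13.4
ee_pos: [0.5372, -0.2205, -0.0114]
tcp_rot: [-178.0, 90.0, 150.7]
wrist_force: [-0.8, -0.2, 0.2]
opening: 0.0855
t 13.4 p [ 0.5372 -0.2205 -0.0114] psi(y) 58.66 q [-22.3  10.4  -7.4  72.2   0.    9. ] F [-0.8 -0.2  0.2] M [-0.04  0.01  0.04] op 0.0855 xdown [-0.  0. -1.]
time: 14.4
ee_pos: [0.5373, -0.2205, -0.0112]
tcp_rot: [83.2, 90.0, 98.6]
wrist_force: [0.8, -0.5, 0.5]
opening: 0.0853
t 14.4 p [ 0.5373 -0.2205 -0.0112] psi(y) 105.45 q [-22.3  10.4  -7.4  72.2   0.  -37.8] F [ 0.8 -0.5  0.5] M [ 0.01 -0.02  0.  ] op 0.0853 xdown [-0.  0. -1.]
time: 15.4
ee_pos: [0.5376, -0.2207, -0.0107]
tcp_rot: [-42.6, 89.9, -27.1]
wrist_force: [-0.1, -0.6, 5.7]
opening: 0.0584
t 15.4 p [ 0.5376 -0.2207 -0.0107] psi(y) 105.5 q [-22.3  10.4  -7.4  72.2  -0.  -37.8] F [-0.1 -0.6  5.7] M [-0.05  0.12 -0.07] op 0.0584 xdown [ 0.001 -0.    -1.   ]
```

```bash
python3 st.py .3567 .2118 .129 100.75; python3 -c "
from h import *
t=load('top0');print(p2w(t,228*.7,320*.7,0),p2w(t,205*.7,308*.7,.19))
h=[.5139,.2416,np.radians(10.75)]
print([ (h[0]+x*np.cos(h[2]),h[1]+x*np.sin(h[2])) for x in(-.16,-.14,-.016,.003,0,.098)])"
```

```text
t 15.4 p [ 0.5376 -0.2207 -0.0107] psi(y) 105.5 q [-22.3  10.4  -7.4  72.2  -0.  -37.8] F [-0.1 -0.6  5.7] M [-0.05  0.12 -0.07] op 0.0584 xdown [ 0.001 -0.    -1.   ]
shift [-140.   465.1  -58.6] turn 4.75
[0.49924666 0.44002253 0.        ] [0.51580561 0.44074691 0.19      ]
[(np.float64(0.3567079363639185), np.float64(0.21175615423860247)), (np.float64(0.37635694431842864), np.float64(0.21548663495877715)), (np.float64(0.4981807936363919), np.float64(0.23861561542386026)), (np.float64(0.5168473511931766), np.float64(0.24215957210802622)), (np.float64(0.5139), np.float64(0.2416)), (np.float64(0.6101801389771), np.float64(0.259879355528856))]
```

```bash

python3 -m jog '-47 0 0 0; -94 0 0 0; -140 0 0 0; -140 45 -6 0; -140 103 -14 0; -140 161 -21 0; -140 219 -28 0; -140 277 -36 0' - 80
python3 -m jog '0 58 -7 1.5; 0 116 -14 3; 0 160 -20 4.75; 0 188 -22.6 4.75; 0 188 -22.6 4.75; 0 188 -22.6 4.75; 0 188 -22.6 4.75; 0 188 -22.6 4.75'
python3 st.py .3567 .2118 .060 100.75
```

```text
time: 16.4
ee_pos: [0.4272, 0.0382, 0.128]
tcp_rot: [156.1, 89.9, 171.6]
wrist_force: [1.3, -0.5, -2.9]
opening: 0.0586
time: 17.4
ee_pos: [0.3567, 0.2113, 0.1287]
tcp_rot: [-148.6, 90.0, -137.9]
wrist_force: [0.3, -0.5, -3.6]
opening: 0.0582
t 17.4 p [0.3567 0.2113 0.1287] psi(y) 100.69 q [ 30.6 -14.5 -16.   88.5  -0.   19.9] F [ 0.3 -0.5 -3.6] M [-0.03 -0.02  0.03] op 0.0582 xdown [-0. -0. -1.]
shift [68.7  0.5  0.1] turn -0.06
```

```bash

python3 -m jog '25 0 0 0; 50 0 0 0; 68 0 0 0; 72 0 0 0; 76 0 0 0; 80 0 0 0; 84 0 0 0; 88 0 0 0'
python3 -m jog '0.7 0 0 0; 0.7 0 0 0; 0.7 0 0 0; -20 0 0 0; -50 0 0 0; -70 0 0 0; -80 0 0 0; -80 0 0 0'
python3 st.py .4982 .2386 .129 100.75
python3 - <<'E'
from h import *
snap('scene','scene5');snap('top','top5'); s=cv2.imread('pics/scene5.png');t=cv2.imread('pics/top5.png')
g=lambda im,x,y,w,h,k:cv2.resize(im[y:y+h,x:x+w],None,fx=k,fy=k,interpolation=cv2.INTER_CUBIC)
print([w2p(load(n+'5'),[.357,.211,.13])[0] for n in('scene','top')])
cv2.imwrite('pics/c8.png',np.clip(1.8*np.vstack([g(s,230,80,156,100,5)]).astype(float),0,255).astype(np.uint8))
E
```

```text
time: 18.4
ee_pos: [0.3541, 0.2118, 0.0438]
tcp_rot: [150.0, 89.8, 160.9]
wrist_force: [-28.7, -10.2, 29.6]
opening: 0.0584
time: 19.4
ee_pos: [0.3569, 0.2121, 0.1213]
tcp_rot: [20.3, 89.9, 31.1]
wrist_force: [-0.2, -0.4, -3.7]
opening: 0.0586
t 19.4 p [0.3569 0.2121 0.1213] psi(y) 100.76 q [ 30.7 -14.5 -16.8  87.6   0.   20. ] F [-0.2 -0.4 -3.7] M [ 0.03 -0.08  0.02] op 0.0586 xdown [ 0.001  0.001 -1.   ]
shift [ -7.5  -0.3 143.8] turn 0.01
[array([267.66967945, 128.87939423]), array([220.4964059 , 264.52322157])]
```

View pics/c8.png

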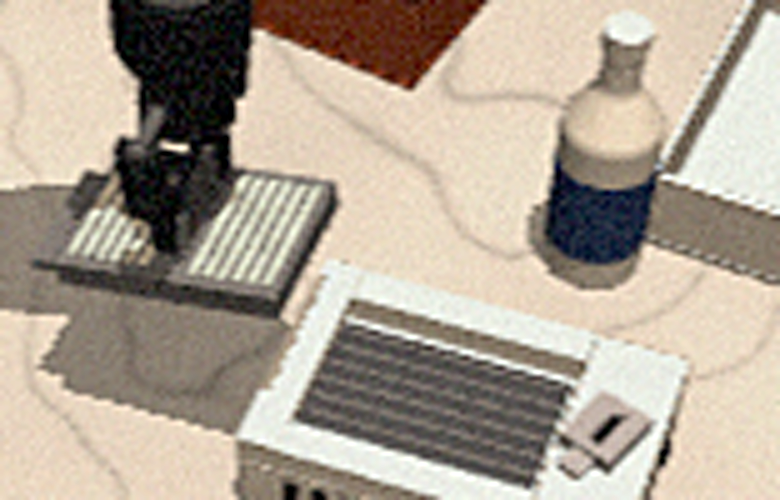

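```bash
cat > tilt.py <<'E'
from h import *
from scipy.optimize import least_squares
def run(c,obs,piv,yaw,free=(0,1,2,3)):
    def proj(p):
        th,ya=p[3],yaw; o=[]
        for u,v,P in obs:
            q=np.array(P,float)-[0,0,43]; q=np.array([q[0]*np.cos(th)-q[2]*np.sin(th),q[1],q[0]*np.sin(th)+q[2]*np.cos(th)])/1e3
            w=np.array(piv)+p[:3]+[q[0]*np.cos(ya)-q[1]*np.sin(ya),q[0]*np.sin(ya)+q[1]*np.cos(ya),q[2]]
            o+=list(w2p(c,w)[0]-[u,v])
        return np.array(o+list(np.array(p[:3])/.004))
    s=least_squares(proj,[0,0,0,.1],x_scale=[.01,.01,.01,.1]); print('shift',s.x[:3].round(4),'tilt deg',np.degrees(s.x[3]).round(1)); print(proj(s.x)[:-3].reshape(-1,2).round(1).tolist())
E
python3 - <<'E'
from tilt import *
o=[((x+.5)/5-.5+230,(y+.5)/5-.5+80,P) for x,y,P in [(337,187,(70,50,18)),(285,290,(70,-50,18)),(278,314,(70,-50,0)),(335,207,(70,50,0)),(57,268,(-70,-50,18)),(37,263,(-92,-40,6)),(62,280,(-70,-50,0)),(100,175,(-92,40,6))]]
run(load('scene5'),o,[.3569,.2121,.175],np.radians(10.76))
run(load('scene5'),o[:-1],[.3569,.2121,.175],np.radians(10.76))
E
```

```text
shift [-0.0005  0.002  -0.0015] tilt deg 10.0
[[0.5, -1.7], [-1.4, 1.2], [1.1, 1.2], [1.8, -1.0], [-0.2, -0.8], [-0.4, -0.0], [0.3, 1.4], [-2.0, -0.2]]
shift [-0.0008  0.0015 -0.001 ] tilt deg 9.6
[[0.3, -1.6], [-1.6, 1.3], [0.9, 1.2], [1.6, -0.9], [-0.5, -1.0], [-0.7, -0.2], [0.0, 1.2]]
```

```bash

python3 -m jog '25 0 0 0; 50 0 0 0; 66 0 0 0; 71 0 0 0; 75 0 0 0; 79 0 0 0; 82 0 0 0; 84 0 0 0' - 30
python3 -m jog '0 0 0 0; -20 0 0 0; -50 0 0 0; -80 0 0 0; -80 0 50 0; -80 0 100 0; -80 0 145 0; -80 0 145 0' - 80
python3 st.py .5 .239 .129 100.75
python3 - <<'E'
from h import *
snap('scene','scene6'); s=cv2.imread('pics/scene6.png')
g=lambda im,x,y,w,h,k:cv2.resize(im[y:y+h,x:x+w],None,fx=k,fy=k,interpolation=cv2.INTER_CUBIC)
cv2.imwrite('pics/c9.png',np.clip(1.8*np.vstack([g(s,265,75,130,100,6)]).astype(float),0,255).astype(np.uint8))
E
```

```text
time: 20.5
ee_pos: [0.3546, 0.2116, 0.039]
tcp_rot: [163.0, 89.9, 173.8]
wrist_force: [-25.5, -7.0, 25.7]
opening: 0.0583
time: 21.5
ee_pos: [0.5012, 0.2391, 0.1156]
tcp_rot: [-155.8, 89.9, -145.1]
wrist_force: [-1.2, 0.5, -3.5]
opening: 0.0581
t 21.5 p [0.5012 0.2391 0.1156] psi(y) 100.7 q [25.5  4.9  0.6 85.8 -0.  14.8] F [-1.2  0.5 -3.5] M [-0.06 -0.   -0.03] op 0.0581 xdown [-0.001 -0.001 -1.   ]
shift [-13.4   0.1  -1.2] turn -0.05
```

View pics/c9.png

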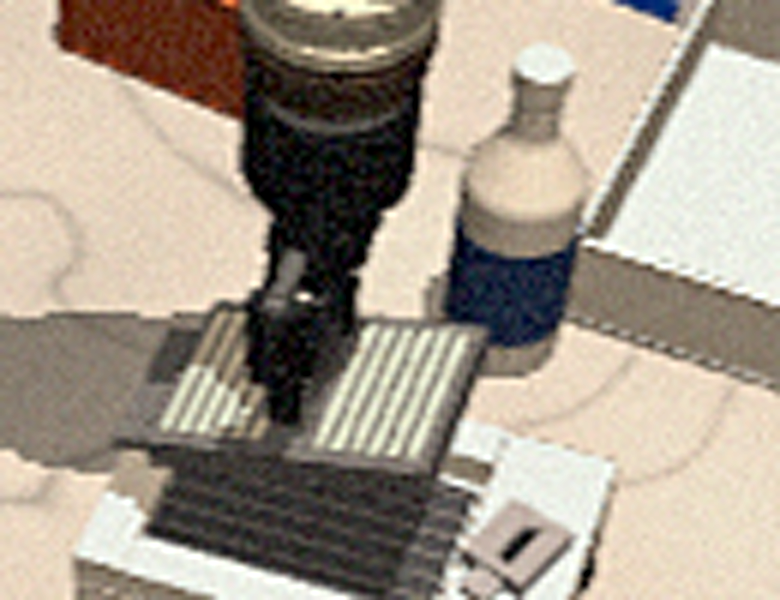

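```bash
python3 - <<'E'
from tilt import *
o=[((x+.5)/6-.5+265,(y+.5)/6-.5+75,P) for x,y,P in [(492,332,(70,50,18)),(447,455,(70,-50,18)),(435,478,(70,-50,0)),(483,350,(70,50,0)),(145,440,(-70,-50,18)),(118,440,(-92,-40,6))]]
run(load('scene6'),o,[.5012,.2391,.1156+.0107+.043],np.radians(10.7))
# cam from scene6: slot center and ends, tongue
c=load('scene6')
W=lambda x,y,z:p2w(c,(x+.5)/6-.5+265,(y+.5)/6-.5+75,z)
a,b=W(505,556,.074),W(535,530,.074);m=W(520,543,.074)
print('slot',m,'dir deg',np.degrees(np.arctan2(*(b-a)[:2][::-1])),'len',np.linalg.norm(b-a))
E
```

```text
shift [-0.001   0.003   0.0014] tilt deg 14.5
[[-0.0, -2.6], [-2.9, 1.7], [0.0, 2.6], [2.3, -0.8], [0.5, -0.2], [0.2, -0.3]]
slot [0.61319658 0.26143992 0.074     ] dir deg 77.38107860083812 len 0.02301241568238411
```

```bash
python3 st.py .5204 .2428 .0640 100.75
python3 -m jog '0 0 10 0; 0 0 20 0; 12 0 20 0; 24 0 20 0; 36 0 20 0; 44 0 20 0; 50 0 20 0; 52 0 20 0'
python3 st.py .4993 .2388 .0600 100.75
```

```text
t 21.55 p [0.4997 0.2389 0.1161] psi(y) 100.72 q [25.5  4.7  0.5 85.8  0.  14.8] F [-0.7 -0.1 -2.8] M [ 0.04  0.08 -0.02] op 0.0584 xdown [-0.001 -0.001 -1.   ]
shift [52.   0.  21.2] turn -0.03
time: 22.55
ee_pos: [0.5186, 0.2426, 0.0646]
tcp_rot: [-6.2, 90.0, 4.6]
wrist_force: [0.5, 0.1, -3.3]
opening: 0.0581
t 22.55 p [0.5186 0.2426 0.0646] psi(y) 100.76 q [25.1  7.5 -2.1 80.3 -0.  14.3] F [ 0.5  0.1 -3.3] M [ 0.01 -0.06 -0.01] op 0.0581 xdown [ 0.  0. -1.]
shift [  4.6  -0.2 -19.7] turn 0.01
```

```bash

python3 -m jog '1 0 0 0; 2 0 0 0; 3 0 0 0; 4 0 0 0; 4.6 0 0 0; 4.6 0 0 0; 4.6 0 -3 0; 4.6 0 -6 0'
python3 st.py .4993 .2388 .0600 100.75
```

```text
time: 23.55
ee_pos: [0.5125, 0.2415, 0.0602]
tcp_rot: [-26.6, 90.0, -15.8]
wrist_force: [0.9, 0.7, -5.2]
opening: 0.0582
t 23.55 p [0.5125 0.2415 0.0602] psi(y) 100.76 q [25.2  6.8 -3.5 79.8 -0.  14.5] F [ 0.9  0.7 -5.2] M [ 0.08 -0.41 -0.  ] op 0.0582 xdown [ 0. -0. -1.]
shift [  0.2  -0.2 -13.5] turn 0.01
```

```bash

python3 -m jog '0.5 0 -2 0; 1 0 -4 0; 1 0 -6 0; 1 0 -8 0; 1 0 -10 0; 1 0 -12 0; 1 0 -12 0; 1 0 -12 0'
python3 st.py .4993 .2388 .0600 100.75
```

```text
time: 24.55
ee_pos: [0.5035, 0.2398, 0.0601]
tcp_rot: [0.9, 89.7, 11.6]
wrist_force: [13.6, 2.0, -7.5]
opening: 0.0582
t 24.55 p [0.5035 0.2398 0.0601] psi(y) 100.74 q [25.5  5.2 -5.1 79.3 -0.1 14.8] F [13.6  2.  -7.5] M [ 0.46 -3.29  0.  ] op 0.0582 xdown [ 0.006  0.001 -1.   ]
shift [ 0.1 -0.2 -4.3] turn -0.01
```

```bash

python3 -m jog '0 0 4 0; 0 0 8 0; 1.5 0 8 0; 3 0 8 0; 4.5 0 8 0; 4.5 0 8 0; 4.5 0 8 0; 4.5 0 8 0'
python3 st.py .4993 .2388 .0600 100.75
```

```text
time: 25.55
ee_pos: [0.5088, 0.2408, 0.0548]
tcp_rot: [14.8, 90.0, 25.5]
wrist_force: [-1.1, -0.5, -3.5]
opening: 0.0587
t 25.55 p [0.5088 0.2408 0.0548] psi(y) 100.76 q [25.3  6.4 -4.5 79.1  0.  14.6] F [-1.1 -0.5 -3.5] M [0.01 0.02 0.01] op 0.0587 xdown [ 0.  0. -1.]
shift [-5.2 -0.2 -9.7] turn 0.01
```

```bash

python3 -m jog '0.5 0 0 0; 1 0 0 0; 1.5 0 0 0; 2 0 0 0; 2.5 0 0 0; 2.5 0 -2 0; 2.5 0 -4 0; 2.5 0 -6 0'
python3 st.py .4993 .2388 .0600 100.75
```

```text
time: 26.55
ee_pos: [0.5046, 0.2401, 0.0533]
tcp_rot: [3.7, 89.8, 14.5]
wrist_force: [11.4, 0.7, 3.2]
opening: 0.0584
t 26.55 p [0.5046 0.2401 0.0533] psi(y) 100.75 q [25.5  5.6 -5.5 78.7 -0.  14.7] F [11.4  0.7  3.2] M [ 0.23 -2.18  0.05] op 0.0584 xdown [ 0.004  0.001 -1.   ]
shift [-6.7 -0.3 -5.4] turn 0.0
```

```bash

python3 -m jog '0 -0.5 1.7 0; 1 -1 3.5 0; 3 -1 5 0; 5.1 -1 7 0; 7 -1 8.2 0; 9 -1 9.5 0; 11.2 -1 10.7 0; 11.2 -1 10.7 0' - 50
python3 st.py
```

```text
time: 27.55
ee_pos: [0.5133, 0.2404, 0.0406]
tcp_rot: [-154.0, 89.9, -143.2]
wrist_force: [-2.8, 0.0, 4.6]
opening: 0.0579
t 27.55 p [0.5133 0.2404 0.0406] psi(y) 100.78 q [25.1  7.2 -5.2 77.7 -0.  14.3] F [-2.8  0.   4.6] M [-0.12  1.6   0.31] op 0.0579 xdown [-0.001 -0.001 -1.   ]
```

```bash

python3 -m jog '1 0 0.8 0; 2 0 1.5 0; 3 0 2.2 0; 4 0 2.8 0; 5 0 3.2 0; 6 0 3.2 0; 6.5 0 3.2 0; 6.5 0 3.2 0'
python3 st.py
python3 - <<'E'
from h import *
snap('scene','scene7');snap('top','top7')
s=cv2.imread('pics/scene7.png');g=cv2.cvtColor(s,cv2.COLOR_BGR2GRAY)
E
```

```text
time: 28.55
ee_pos: [0.5173, 0.2412, 0.0348]
tcp_rot: [-7.7, 89.9, 3.0]
wrist_force: [0.1, 0.0, 4.6]
opening: 0.0584
t 28.55 p [0.5173 0.2412 0.0348] psi(y) 100.75 q [25.   7.7 -5.2 77.  -0.  14.3] F [0.1 0.  4.6] M [-0.36  0.83  0.21] op 0.0584 xdown [ 0.001  0.    -1.   ]
```

```bash

python3 -m jog '0.5 0 0 0; 1 0 0 0; 1.5 0 0 0; 2 0 0 0; 2 0 0 0; 2 0 0 0; 2 0 0 0; 2 0 0 0'
python3 st.py
python3 -m jog '1 0 0 0; 1 0 0 0; 1 0 0 0; 1 0 0 0; -40 0 0 0; -95 0 0 0; -150 0 0 0; -170 0 0 0' 1
python3 st.py .5125 -.0159 .16 106.9
python3 - <<'E'
from h import *
snap('scene','scene8'); s=cv2.imread('pics/scene8.png')
g=lambda im,x,y,w,h,k:cv2.resize(im[y:y+h,x:x+w],None,fx=k,fy=k,interpolation=cv2.INTER_CUBIC)
print(w2p(load('scene8'),[.5173,.2412,.06]))
E
```

```text
time: 29.65
ee_pos: [0.518, 0.2415, 0.0332]
tcp_rot: [3.6, 89.8, 14.4]
wrist_force: [1.8, -1.1, 5.8]
opening: 0.0582
t 29.65 p [0.518  0.2415 0.0332] psi(y) 100.75 q [25.   7.8 -5.4 76.7 -0.  14.3] F [ 1.8 -1.1  5.8] M [-0.21  0.05  0.16] op 0.0582 xdown [ 0.003  0.001 -1.   ]
time: 30.65
ee_pos: [0.5176, 0.2417, 0.2064]
tcp_rot: [14.2, 89.7, 24.9]
wrist_force: [0.7, 0.4, -1.1]
opening: 0.0853
t 30.65 p [0.5176 0.2417 0.2064] psi(y) 100.76 q [25.   7.8 13.8 95.8 -0.  14.3] F [ 0.7  0.4 -1.1] M [-0.01 -0.02 -0.  ] op 0.0853 xdown [ 0.004  0.002 -1.   ]
shift [  45.8 -252.2  -53.3] turn -6.14
[[318.90341216 159.69361364]]
```

```bash

python3 -m jog '0 -50 -10 -1.5; 0 -105 -21 -3; 0 -160 -32 -4.5; 10 -215 -43 -6.1; 40 -252.8 -50.6 -6.1; 80 -252.8 -50.6 -6.1; 120 -252.8 -50.6 -6.1; 130 -252.8 -50.6 -6.1'
python3 st.py .5153 -.016 .044 106.8
```

```text
time: 31.7
ee_pos: [0.5123, -0.0166, 0.0694]
tcp_rot: [161.2, 89.7, 178.1]
wrist_force: [1.1, -0.1, 0.4]
opening: 0.0853
t 31.7 p [ 0.5123 -0.0166  0.0694] psi(y) 106.84 q [ -1.9  -0.4  -9.9  80.7   0.  -18.7] F [ 1.1 -0.1  0.4] M [ 0.03  0.01 -0.01] op 0.0853 xdown [-0.005  0.    -1.   ]
shift [25.4 -0.3  3.1] turn 0.04
```

```bash

python3 -m jog '10 0 1 0; 20 0 2 0; 25 0 2 0; 25 0 2 0; 25 0 2 0; 25 0 2 0; 25 0 2 0; 25 0 2 0'
python3 st.py .5153 -.016 .044 106.8
python3 -m jog '0 0 0 0; 0 0 0 0; 0 0 0 0; 0 0 0 0; 0 0 0 0; 0 0 0 0; -25 0 0 0; -60 0 0 0' 0.03 50
python3 st.py
python3 - <<'E'
from h import *
snap('scene','scene9');snap('top','top9'); s=cv2.imread('pics/scene9.png');t=cv2.imread('pics/top9.png')
g=lambda im,x,y,w,h,k:cv2.resize(im[y:y+h,x:x+w],None,fx=k,fy=k,interpolation=cv2.INTER_CUBIC)
p=w2p(load('scene9'),[.515,-.016,.12])[0].astype(int);print(p)
cv2.imwrite('pics/c10.png',np.clip(1.7*np.hstack([g(s,268,125,112,84,4.3)[:361],g(s,p[0]-35,p[1]-42,70,84,4.3)[:361]]).astype(float),0,255).astype(np.uint8))
E
```

```text
time: 32.7
ee_pos: [0.5161, -0.016, 0.0476]
tcp_rot: [-31.8, 90.0, -15.0]
wrist_force: [-0.1, 0.3, 0.6]
opening: 0.0855
t 32.7 p [ 0.5161 -0.016   0.0476] psi(y) 106.86 q [ -1.8   0.2 -11.8  78.   -0.  -18.6] F [-0.1  0.3  0.6] M [-0.06  0.    0.02] op 0.0855 xdown [ 0. -0. -1.]
shift [ 3.6  0.2 -0.8] turn 0.06
time: 33.7
ee_pos: [0.5153, -0.016, 0.1072]
tcp_rot: [163.3, 89.9, -179.8]
wrist_force: [0.2, -0.7, -1.3]
opening: 0.0113
t 33.7 p [ 0.5153 -0.016   0.1072] psi(y) 106.86 q [ -1.8  -0.4  -5.8  84.8  -0.  -18.6] F [ 0.2 -0.7 -1.3] M [-0.01 -0.08  0.  ] op 0.0113 xdown [-0.002 -0.    -1.   ]
[271 208]
```

View pics/c10.png

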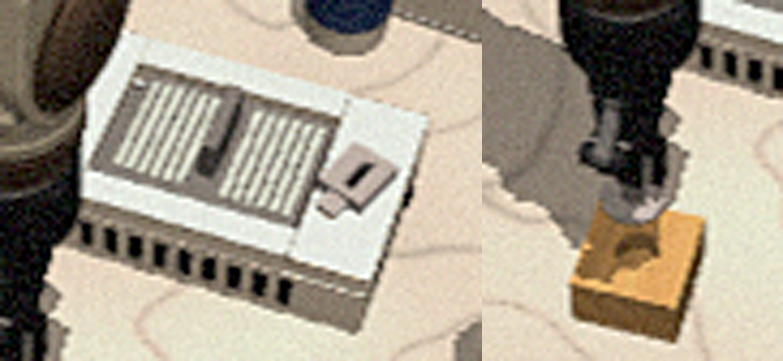

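```bash
python3 - <<'E'
from fit import *
C['s9']=load('scene9')
f=fit('filt',px('s9',268,125,4.3,0,0,[(342,118,(70,50,64)),(298,222,(70,-50,64)),(92,165,(-70,-50,64)),(133,75,(-70,50,64))]),[.518,.24,.18])
hh=fit('hous',px('s9',268,125,4.3,0,0,[(428,118,(130,78,64)),(365,280,(130,-78,64)),(130,33,(-105,78,64))]),[.518,.24,.18])
W=lambda x,y,z:p2w(C['s9'],(x+.5)/4.3-.5+268,(y+.5)/4.3-.5+125,z)
a,b,m,t=W(347,185,.074),W(372,163,.074),W(359,174,.074),W(330,211,.070)
print('slot',m,'dir',np.degrees(np.arctan2(*(b-a)[:2][::-1])),'tongue dir',np.degrees(np.arctan2(*(m-t)[:2][::-1])),np.linalg.norm((m-t)[:2]))
head=[W(*q,.074) for q in((357,140),(398,173),(372,210),(322,180))];print('head ctr',np.mean(head,0))
cc=C['s9'];q=lambda P:((w2p(cc,P)-[271-35,208-42]+.5)*4.3-.5+[482,0])
for z in(.105,.109):
  c=np.array([[.5153+.02*np.cos(a),-.016+.02*np.sin(a),z] for a in np.linspace(0,6.28,90)]); e=q(c); print(z,e.min(0).round(),e.max(0).round())
# dark slot centroid
im=cv2.cvtColor(cv2.imread('pics/scene9.png'),cv2.COLOR_BGR2GRAY); r=im[157:175,342:362]; print(r)
r2=im[200:222,260:288]; print(r2)
E
```

```text
filt [0.5125 0.2409 0.2363] deg 13.54
[[-2.9, -0.3], [-0.8, 0.1], [1.1, 1.9], [1.5, -0.8]]
hous [0.515  0.2444 0.1603] deg 9.19
[[1.0, 0.1], [0.2, 0.6], [-2.0, -1.5]]
slot [0.61283101 0.26122425 0.074     ] dir 77.78069047391615 tongue dir 85.05941183940435 0.03612828245661503
head ctr [0.61529644 0.26117903 0.074     ]
0.105 [603. 171.] [669. 226.]
0.109 [603. 168.] [669. 222.]
[[121  78  49  76 130 141 138 139 138 140 140 134 135 137 136 136 136 137
  134 135]
 [ 99  67  44 104 145 138 140 126 111 122 132 141 143 140 136 137 139 135
  143 134]
 [ 79  52  68 117 142 140 129 107 101 101 109 119 130 141 138 136 137 136
  136 137]
 [ 72  41 108 149 141 131 114 107 107 108 102 103 113 129 137 136 138 138
  139 137]
 [ 69  45 110 147 132 112 103 105 105 109 106 105 107 106 122 133 139 136
  136 134]
 [ 51  59 122 130 110 100 109 107 108 105  95  94 105 102 107 107 120 137
  137 141]
 [ 41 105 140 113 103 106 105 109 107  80  45  26  49  88 105 108 103 113
  129 138]
 [ 68 111 118 106 103 109 110 109  85  34   9  28  87 111 109 104 105  94
  102 131]
 [101 125 107 109 109 107 103  85  38 
[... 2687 characters left out ...]
 79  76  72  67  64  54  55  61  62  61  62  98 114 113 115  99  61  92
  113 108 106 104 104 105 106 110 115 127]
 [ 74  70  67  65  71  69  59  49  51  58  63  56  69  79  55  54  63  93
  114 104 104 108 107 108 110 108 109 101]
 [ 71  68  71  67  64  65  61  70  69  57  59  59  49  64  72  71  63  98
  112  99 105 110 112 109 110 111  96  82]
 [ 74  70  64  63  67  59  62  74  73  69  69  66  66  69  72  73  62  96
  104 107 103 104 110 108 105 113 102  81]
 [ 69  65  65  68  65  64  66  64  71  57  52  52  46  47  57  62  66  94
  109 100 104 107 111 111 109 114  80  68]
 [ 76  60  61  66  63  63  69  73  58  52  43  40  41  43  40  44  55  85
  108 105 110 109 109 110 111 103  60  57]]
```

```bash
python3 - <<'E'
from fit import *
c=load('scene9')
W=lambda x,y,z:p2w(c,(x+.5)/4.3-.5+268,(y+.5)/4.3-.5+125,z)
def ang(P):
    P=[np.array(p) for p in P]
    for i in range(4):
        d=(P[(i+1)%4]-P[i])[:2]; print(np.degrees(np.arctan2(d[1],d[0])).round(1)%90,np.hypot(*d).round(4),end=' | ')
    print(np.mean(P,0).round(4))
ang([W(*q,.074) for q in((357,140),(398,173),(372,210),(322,180))])
t=load('top0');V=lambda x,y,z:p2w(t,(x+.5)/5.5-.5+178,(y+.5)/5.5-.5+170,z)
ang([V(*q,.074) for q in((128,78),(203,88),(192,142),(120,133))])
# minAreaRect in scene9: rectify head plane
im=cv2.cvtColor(cv2.imread('pics/top0.png'),cv2.COLOR_BGR2GRAY).astype(float)
def rect(c,im,z,cx,cy,h=.035,n=141):
    xs=np.linspace(-h,h,n);X,Y=np.meshgrid(xs+cx,xs+cy);uv=w2p(c,np.stack([X.ravel(),Y.ravel(),0*X.ravel()+z],1)).astype(np.float32)
    return cv2.remap(im.astype(np.float32),uv[:,0].reshape(n,n),uv[:,1].reshape(n,n),cv2.INTER_CUBIC)
for nm,cc,cx,cy in(('top0',load('top0'),.6075,.2615),('top9',load('top9'),.6075,.2615),('scene0',load('scene0'),.6132,.261),('scene9',c,.6132,.261)):
    g=cv2.cvtColor(cv2.imread(f'pics/{nm}.png'),cv2.COLOR_BGR2GRAY);r=rect(cc,g,.074,cx,cy,.016,129)
    w=np.clip(75-r,0,None);n,l,s,_=cv2.connectedComponentsWithStats((w>0).astype(np.uint8))
    k=l[64,64] or 1+np.argmax(s[1:,4]); ys,xs=np.nonzero(l==k);ww=w[ys,xs];x=(xs-64)*.00025+cx;y=(ys-64)*.00025+cy
    m=np.average([x,y],axis=1,weights=ww);C2=np.cov([x,y],aweights=ww);e,v=np.linalg.eigh(C2);print(nm,'slot',m.round(4),'dir',np.degrees(np.arctan2(v[1,1],v[0,1]))%180,'len~',np.sqrt(12*e).round(4))
E
```

```text
72.1 0.039 | 89.1 0.0383 | 81.9 0.041 | 84.8 0.0447 | [0.6153 0.2612 0.074 ]
80.8 0.0464 | 77.80000000000001 0.0337 | 81.3 0.0445 | 81.2 0.0341 | [0.6062 0.2613 0.074 ]
top0 slot [0.6079 0.2622] dir 79.99907231366139 len~ [0.0058 0.023 ]
top9 slot [0.608  0.2622] dir 80.05070514102093 len~ [0.0059 0.023 ]
scene0 slot [0.6127 0.2602] dir 82.10284737357176 len~ [0.0062 0.0238]
scene9 slot [0.6127 0.2603] dir 82.24504226354924 len~ [0.0059 0.0236]
```

```bash
python3 st.py .6132 .2608 .110 171.2
```

```text
t 33.8 p [ 0.5178 -0.016   0.1111] psi(y) 106.86 q [ -1.8  -0.6  -5.5  84.8  -0.  -18.6] F [ 0.5  0.5 -0.8] M [ 0.02 -0.01  0.03] op 0.0114 xdown [ 0.005 -0.    -1.   ]
shift [  1.6 237.3 171.6] turn -64.34
```

```bash

python3 -m jog '-2 40 25 -10; -4 84 60 -20; -4 128 95 -30; -4 172 130 -40; -4 212 158 -50; -4 236.8 173.3 -60; -4 236.8 173.3 -64.3; -4 236.8 173.3 -64.3'
python3 -m jog '0 0 0 0; 5 0 0 0; 10 0 0 0; 15 0 0 0; 18 0 0 0; 18 0 0 0; 18 0 0 0; 18 0 0 0'
python3 st.py .6132 .2608 .084 171.2
```

```text
time: 34.8
ee_pos: [0.613, 0.2611, 0.1103]
tcp_rot: [125.5, 89.9, -153.4]
wrist_force: [-0.3, -0.4, -2.0]
opening: 0.0113
time: 35.8
ee_pos: [0.6134, 0.261, 0.0937]
tcp_rot: [-57.4, 90.0, 23.8]
wrist_force: [0.0, 0.9, -0.9]
opening: 0.0115
t 35.8 p [0.6134 0.261  0.0937] psi(y) 171.16 q [ 23.   20.4  16.4  86.    0.  -58.1] F [ 0.   0.9 -0.9] M [0.02 0.03 0.02] op 0.0115 xdown [ 0.  0. -1.]
shift [ 9.7  0.2 -0.2] turn -0.04
```

```bash

python3 -m jog '3 0 0 0; 6 0 0 0; 8 0 0 0; 9 0 0 0; 10 0 0 0; 11 0 0 0; 12 0 0 0; 12 0 0 0'
python3 st.py .6132 .2608 .076 171.2
```

```text
time: 36.8
ee_pos: [0.6135, 0.2611, 0.084]
tcp_rot: [-57.4, 89.9, 23.8]
wrist_force: [-5.0, -1.3, 13.3]
opening: 0.0112
t 36.8 p [0.6135 0.2611 0.084 ] psi(y) 171.16 q [ 23.1  20.3  15.2  84.8   0.  -58.1] F [-5.  -1.3 13.3] M [-0.53  1.27 -0.07] op 0.0112 xdown [ 0.002  0.001 -1.   ]
shift [ 8.   0.2 -0.3] turn -0.04
```

```bash

python3 -m jog '-0.8 1 0 0; -0.8 2 0 0; -0.8 3 0 0; -0.8 1.5 0 0; -0.8 0 0 0; -0.8 -1 0 0; -0.8 -2 0 0; -0.8 -3 0 0'
python3 st.py .6132 .2608 .076 171.2
```

```text
time: 37.8
ee_pos: [0.6153, 0.2611, 0.0842]
tcp_rot: [26.4, 89.9, 107.6]
wrist_force: [-9.0, 0.9, 12.6]
opening: 0.0112
t 37.8 p [0.6153 0.2611 0.0842] psi(y) 171.2 q [ 22.9  20.7  15.7  85.1   0.1 -58.2] F [-9.   0.9 12.6] M [ 0.08  2.31 -0.07] op 0.0112 xdown [-0.001  0.002 -1.   ]
shift [ 8.2  2.  -0.6] turn -0.0
```

```bash
python3 - <<'E'
from h import *
snap('scene','scene10');snap('top','top10'); s=cv2.imread('pics/scene10.png');t=cv2.imread('pics/top10.png')
g=lambda im,x,y,w,h,k:cv2.resize(im[y:y+h,x:x+w],None,fx=k,fy=k,interpolation=cv2.INTER_CUBIC)
cv2.imwrite('pics/c11.png',np.clip(2.2*np.hstack([g(s,325,130,50,55,10),g(t,185,165,25,55,10)]).astype(float),0,255).astype(np.uint8))
E
python3 - <<'E'
from h import *
c=load('scene10');g=cv2.cvtColor(cv2.imread('pics/scene10.png'),cv2.COLOR_BGR2GRAY)
print('     '+' '.join('%3d'%k for k in range(334,372)))
for v in range(148,178): print(v,' '.join('%3d'%k for k in g[v,334:372]))
for z in(.082,.086):
  e=w2p(c,[[.6153+.02*np.cos(a),.2611+.02*np.sin(a),z] for a in np.linspace(0,6.28,90)]);print('flange pred',z,'u',e[:,0].min().round(1),e[:,0].max().round(1),'v',e[:,1].min().round(1),e[:,1].max().round(1))
for d in((.001,0),(0,.001)): print(d,(w2p(c,[.6153+d[0],.2611+d[1],.082])-w2p(c,[.6153,.2611,.082])).round(2))
E
```

```text
334 335 336 337 338 339 340 341 342 343 344 345 346 347 348 349 350 351 352 353 354 355 356 357 358 359 360 361 362 363 364 365 366 367 368 369 370 371
148  90  92  91  93  94  92  94  85  94  90  90  93  94  97  76  24  30  56  37   2   1   2   2  19   0   6   4   5  17  15  13  11  26  15   4   0   8   2
149  59  62  78  83  90  95  96  94  92  93  93  93  91  93  70  14  36  30   0   0  16   0   7  12   4   5  16  17  19  13   8  20   8   0   1  17   0   0
150  56  58  56  57  45  66  78  80  91  91  91  93  92  92  63  27  37  31   1   3   8   0  10   9   9  19  16   1   1   7  16   1   6   1  13   2   4  19
151  46  39  43  43  52  57  56  54  59  67  75  93 100  90  52   0  39  29   1   8  15   9  15  24  10   4   2  16   1   3   9  17  13   0  12  16  58 116
152  77  47  44  43  37  46  49  50  51  61  55  59  65  80  69  18  21   0  12   5   0  20  28  47  14   4  14   0  11   6   7   0   8  18  52 119 141 131
153  74  52  88  81  46  46  45  39  39  42  43  58  44  77  69   1  10   3   8   1  18  16  40  42  22   1   6   0  38  40  12  29  62 101 128 130 128 125
154  58  59 
[... 3175 characters left out ...]
 109  64 116 137 135 134 130 134 132 119  60  80 125 125 119 121 121 122 124 125 122 124
175  79  77  82  44 110 145 132 137 141 117  70  59 112 135 135 137 139 139 136 136 130 134 134 130 140  99  34 100 126 120 122 123 126 120 123 121 122 122
176  76  78  57  35 107 138 132 133 133 136 139 143 135 138 131 135 131 133 133 135 133 133 134 139 136  99  40 101 127 121 122 125 122 118 123 124 122 121
177 104  84  47  73 125 133 136 133 132 132 133 131 131 130 133 135 131 131 134 133 131 131 129 138 111  67  87 118 126 120 118 123 118 115 123 121 121 123
flange pred 0.082 u 345.3 359.1 v 158.4 169.0
flange pred 0.086 u 345.5 359.3 v 157.5 168.1
(0.001, 0) [[0.31 0.14]]
(0, 0.001) [[ 0.15 -0.22]]
```

```bash

python3 -m jog '2 0.8 -0.8 0; 3 1.6 -0.8 0; 3.5 2.4 -0.8 0; 3.5 3.2 -0.8 0; 3.5 4 -0.8 0; 3.5 4.8 -0.8 0; 3.5 5.6 -0.8 0; 3.5 6.2 -0.8 0' - 90
python3 st.py .6127 .2603 .076 171.2
```

```text
time: 38.9
ee_pos: [0.6141, 0.2612, 0.0841]
tcp_rot: [-67.9, 89.3, 13.2]
wrist_force: [7.5, -0.8, 19.1]
opening: 0.0106
t 38.9 p [0.6141 0.2612 0.0841] psi(y) 171.13 q [ 23.1  19.8  14.6  84.1  -0.1 -58. ] F [ 7.5 -0.8 19.1] M [-0.52 -2.13 -0.03] op 0.0106 xdown [ 0.012  0.003 -1.   ]
shift [ 8.1  1.3 -1.2] turn -0.07
```

```bash

python3 -m jog '-8 0 0 0; -8 -3.6 -1.7 0; -8 -3.6 -1.7 0; -4 -3.6 -1.7 0; -1 -3.6 -1.7 0; 1 -3.6 -1.7 0; 1 -3.1 -1.7 0; 1 -4.1 -1.7 0'
python3 st.py .6135 .2585 .076 171.2
```

```text
time: 39.9
ee_pos: [0.6141, 0.2587, 0.0837]
tcp_rot: [-56.4, 89.7, 24.7]
wrist_force: [-13.5, -4.9, 36.9]
opening: 0.0107
t 39.9 p [0.6141 0.2587 0.0837] psi(y) 171.17 q [ 22.8  20.   14.9  84.5   0.  -58.3] F [-13.5  -4.9  36.9] M [-1.24  3.36 -0.05] op 0.0107 xdown [ 0.005  0.002 -1.   ]
shift [ 7.7  0.6 -0.3] turn -0.03
```

```bash

python3 -m jog '-9 0 0 0; -9 1.2 5.8 0; -9 1.2 5.8 0; -5 1.2 5.8 0; -2 1.2 5.8 0; 0 1.2 5.8 0; 0 1.7 5.8 0; 0 0.7 5.8 0'
python3 st.py .6135 .2643 .076 171.2
```

```text
time: 40.9
ee_pos: [0.6141, 0.2648, 0.0833]
tcp_rot: [-47.5, 89.7, 33.7]
wrist_force: [-14.3, -2.9, 36.0]
opening: 0.0106
t 40.9 p [0.6141 0.2648 0.0833] psi(y) 171.18 q [ 23.3  20.4  15.3  84.6   0.1 -57.9] F [-14.3  -2.9  36. ] M [-0.7   3.49 -0.  ] op 0.0106 xdown [ 0.004  0.003 -1.   ]
shift [ 7.3  0.6 -0.6] turn -0.02
```

```bash

python3 -m jog '-9 0 0 0; -9 2.6 -2.2 0; -9 2.6 -2.2 0; -5 2.6 -2.2 0; -2 2.6 -2.2 0; 0 2.6 -2.2 0; 0 3.4 -2.2 0; 0 2.6 -2.2 0'
python3 st.py .6113 .2624 .076 171.2
```

```text
time: 41.9
ee_pos: [0.6109, 0.2629, 0.0773]
tcp_rot: [42.4, 89.9, 123.6]
wrist_force: [-0.8, 5.7, 0.3]
opening: 0.0106
t 41.9 p [0.6109 0.2629 0.0773] psi(y) 171.18 q [ 23.3  20.2  14.4  84.2   0.1 -57.9] F [-0.8  5.7  0.3] M [ 1.35  0.08 -0.03] op 0.0106 xdown [-0.001  0.001 -1.   ]
shift [ 1.3 -0.5 -0.5] turn -0.02
```

```bash

python3 -m jog '1 0 0.8 9; 1 -0.3 0.6 18; 1 -0.5 0.4 27; 1 -0.8 0.1 36; 1 -1.1 -0.2 45; 1 -1.4 -0.6 54; 1 -1.7 -0.9 63; 1 -1.9 -1.2 70'
python3 st.py .6126 .2614 .076 100.75
python3 -m jog '0 0 0 2; 0 0 0 4; 0 0 0 6; 0 0 0 8; 0 0 0 9; 0 0 0 10; 0 0 0 11; 0 0 0 11'
python3 st.py .6126 .2614 .076 100.75
```

```text
time: 42.9
ee_pos: [0.6121, 0.2613, 0.0765]
tcp_rot: [151.1, 89.9, 162.0]
wrist_force: [-3.0, 3.9, 2.5]
opening: 0.0108
t 42.9 p [0.6121 0.2613 0.0765] psi(y) 100.93 q [23.1 20.4 14.5 84.2  0.1 12.2] F [-3.   3.9  2.5] M [0.96 0.59 0.08] op 0.0108 xdown [-0.001  0.    -1.   ]
shift [0.5 0.  0.5] turn 0.18
time: 43.9
ee_pos: [0.6122, 0.2609, 0.0765]
tcp_rot: [-170.7, 89.9, -170.5]
wrist_force: [-4.6, 3.5, 1.3]
opening: 0.0107
t 43.9 p [0.6122 0.2609 0.0765] psi(y) 90.21 q [23.1 20.4 14.5 84.2  0.  22.9] F [-4.6  3.5  1.3] M [0.81 1.05 0.14] op 0.0107 xdown [-0.001 -0.    -1.   ]
shift [0.5 0.5 0.4] turn -10.54
```

```bash

python3 -m jog '0 0 0 1; 0 0 0 2; 0 0 0 3; 0 0 0 4; 0 0 0 5; 0 0 0 6; 0 0 0 6; 0 0 0 6'
python3 st.py .6126 .2614 .076 100.75
```

```text
time: 44.9
ee_pos: [0.6121, 0.2607, 0.0766]
tcp_rot: [-147.2, 89.9, -153.0]
wrist_force: [-5.2, 1.4, 2.2]
opening: 0.0107
t 44.9 p [0.6121 0.2607 0.0766] psi(y) 84.26 q [23.1 20.4 14.5 84.2 -0.  28.8] F [-5.2  1.4  2.2] M [0.45 1.12 0.76] op 0.0107 xdown [-0.001 -0.001 -1.   ]
shift [0.6 0.7 0.4] turn -16.49
```

```bash

python3 -m jog '0 0 0 -3; 0 0 0 -6; 0 0 0 -9; 0 0 0 -11; 0 0 0 -11; 0 0 0 -11; 0 0 0 -11; 0 0 0 -11'
python3 st.py
python3 -m jog '0 0 0 0; 0 0 0 0; 0 0 0 0; 0 0 0 0; -15 0 0 0; -50 0 0 0; -100 0 0 0; -130 0 0 0' 1
python3 -m jog '0 0 -50 0; 0 0 -100 0; 0 0 -150 0; 0 -40 -200 0; 0 -100 -230 0; 0 -150 -230 0; 0 -200 -230 0; 0 -200 -230 0'
python3 st.py
python3 - <<'E'
from h import *
for n in('scene','top'):
    snap(n,n+'11')
def rect(c,im,z,H,x0,x1,y0,y1,st):
    xs=np.arange(x0,x1+.1,st);ys=np.arange(y1,y0-.1,-st);X,Y=np.meshgrid(xs,ys);a=np.radians(H[2]);P=np.stack([H[0]+(X*np.cos(a)-Y*np.sin(a)).ravel()/1e3,H[1]+(X*np.sin(a)+Y*np.cos(a)).ravel()/1e3,0*X.ravel()+z],1)
    uv=w2p(c,P).astype(np.float32).reshape(*X.shape,2);return cv2.remap(im,uv[...,0],uv[...,1],cv2.INTER_LINEAR)
for n,H in(('top0',(.5106,.2426,10.7)),('top11',(.5106,.2426,10.7)),('scene9',(.5171,.2407,10.8)),('scene11',(.5171,.2407,10.8))):
    g=cv2.cvtColor(cv2.imread(f'pics/{n}.png'),cv2.COLOR_BGR2GRAY)
    print(n,'cols x=40..130 step5, rows y=44..-44 step -4');print(rect(load(n),g,.068,H,40,130,-44,44,5)[::1])
E
```

```text
time: 45.9
ee_pos: [0.6128, 0.2608, 0.0766]
tcp_rot: [-108.7, 90.0, -103.5]
wrist_force: [-2.2, 1.9, -1.8]
opening: 0.0106
t 45.9 p [0.6128 0.2608 0.0766] psi(y) 95.15 q [23.1 20.4 14.5 84.2 -0.  17.9] F [-2.2  1.9 -1.8] M [0.47 0.55 0.01] op 0.0106 xdown [-0. -0. -1.]
time: 46.9
ee_pos: [0.6131, 0.261, 0.2109]
tcp_rot: [16.5, 89.8, 21.6]
wrist_force: [0.2, -0.1, 0.8]
opening: 0.0851
time: 47.9
ee_pos: [0.4018, 0.0385, 0.2083]
tcp_rot: [-9.8, 89.9, -5.0]
wrist_force: [-0.2, -0.0, 0.2]
opening: 0.0852
t 47.9 p [0.4018 0.0385 0.2083] psi(y) 94.88 q [  5.5 -14.8  -7.4  97.3  -0.    0.6] F [-0.2 -0.   0.2] M [ 0.03  0.02 -0.01] op 0.0852 xdown [ 0.002 -0.    -1.   ]
top0 cols x=40..130 step5, rows y=44..-44 step -4
[[ 87  95  93  85  92 107  99 158 167 166 167 167 166 166 167 167 166 166
  143]
 [ 92  84  77  88  82 105 104 162 166 167 167 167 167 167 167 167 167 167
  157]
 [ 70  70  68  69  69 113 114 149 167 167 167 167 166 167 166 166 166 167
  162]
 [ 75  77  79  77  74 121 107 153 166 167 155 165 167 167 167 167 167 167
  153]
 [ 84  81  73  80  81 112 113 162 167 162 135 149 149 1
[... 4912 characters left out ...]
  89  91 107 110 111 109 110  84  90 111 140
   79]
 [100 104 105  85  88  59  31  92  78  78  94 107  97  74  81 107 119 136
   87]
 [110 105 118  90 116  83  62  91  50  41  36  54  41  45  45  63 105 138
   91]
 [109  97 115  87 120  81  50  91  58  61  46  49  56  64  53  56 112 134
   79]
 [ 94  95 125  92 124  82  58 146 131 138 127 134 132 134 138 127 138 137
   79]
 [100 102 116  83 124  80  40 127 131 132 135 135 137 133 134 133 135 134
   86]
 [104 105 107  96 125  79  59 135 134 134 131 130 134 133 133 131 130 135
   78]
 [108  95 115  95 122  76  42 130 134 135 133 132 132 133 133 132 135 137
   79]
 [110  98 121  95 127  77  63 142 133 132 134 132 132 133 131 132 132 136
   80]]
```

```bash
python3 -c "
from workcell import bot
print(bot.job_done())"
```

```text
the job is handed in; nothing more can be done
None
```

I put the panel back, locked it with the cam and left the key standing in the slot. I handed the job in at about 48 s of the 61 s allowed.

**How it went**
- **Tilting the panel:** the tool always points down, so I gripped the rib by its ends. I tilted the panel in the pads by pressing its +x end on the housing's edge.
- **Seating:** I hooked the tongue under the lip, felt the floor and the end wall, and swung the other end down flat.
- **Key and cam:** it took five tries to find the slot. I then turned the key clockwise until the torque rose to 0.76 N m, backed off to almost no torque, let go and moved clear.

**Last checks**
- **Panel:** a picture taken before the key went in showed it lying in the bay.
- **Tongue and key:** I had used all my picture views, so I read the last images as pixel values only. In the top view the tongue points to -x over the panel's edge. The key's dark paddle shows upright over the head, along x. The scene view agrees on the tongue.
- **Bystanders:** I did not compare the bystanders' places before and after. No unexplained forces showed up on the way.

**What disagreed**
- **Fingertips:** they stood about 31 mm higher than the reported TCP. I found this by touch, after the first close on the rib missed, and corrected for it from then on.
- **Cameras:** the two differed by about 6 mm in x. The scene camera matched the arm better.
- **Tilt:** it measured about 14.5 degrees, then about 12 at insertion. That is inside the 10 to 20 allowed, but under the 18 suggested.

The highest wrist force I saw was about 43 N, while tilting the panel on the housing. Forces were only read at the end of each move, so higher peaks in between are possible.

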